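# Ready the bench mill: transport bar out, cover over, collar locked

### The arm

A 7-joint arm with a two-finger parallel gripper is mounted at the origin on a cart in front of the work surface, level with it; the furniture and walls round the work are solid. World frame = base frame: x ahead of the robot, y to its left, z up, the work surface at z = 0. Lengths are in mm, angles in degrees, forces in N, time in s.
With the tool pointing down it reaches from about 425 to 875 mm from the base axis. Payload 4.7 kg.
Tool frame: the origin (TCP) lies midway between the tips of the shut fingers; the grasp point (between the pads) lies 19 mm behind it; z points along the fingers, y is the direction in which the jaws open and shut (so a half turn about z gives the same grasp; the last joint's range is limited). The gripper opens to 85 mm and grips with 20 to 120 N. Pads are 22 mm wide; open, the fingers measure 114 mm over their backs; the gripper's body (76 mm by 85 mm) begins 54 mm behind the grasp point. The pads swing forward as they close: fully open they stand 13 mm farther back than shut.
Start: joints at [-67.088, 18.392, -4.016, 83.108, 1.295, 78.541, -3.26], TCP at [244.623, 602.233, 231.349] pointing down, gripper open.
Joint ranges: [-163.93, 163.93], [-17.29, 119.83], [-79.2, 71.16], [3.27, 140.29], [-89.18, 269.18], [5.43, 117.66], [-154.24, 154.24]. Speed limits (degrees/s): [147.25, 147.25, 180, 180, 180, 180, 180].

### API

Orientations are given as a 3x3 rotation matrix whose columns are the frame's x, y, z axes.
In Python, from rig import arm gives the robot as it stands.
- The arm moves only by the tool jog_arm, never from a script. Its argument "series" is a list of rows, each an object of numbers: "tx", "ty", "tz": the shift along the tool's x, y, z in mm; "wx", "wy", "wz": the turn, a rotation vector about the tool's x, y, z in degrees. In form: [{"tx": .., "ty": .., "tz": .., "wx": .., "wy": .., "wz": ..}, ...]. A call has 1 to 5 rows; each row shifts and turns the pose as measured when the row begins, along the tool's axes as they then stand; what a row does not reach is not made up. A row lasts 1/12 s, in which the tool goes at most 41.7 mm and 7.16 degrees, less where a joint would pass 70% of its speed; a pose out of reach is approached as far as the arm can. A call is refused whole if a number of a shift passes 41.7 or a number of a turn 7.16, either way. A call with a gripper value outside its range is refused whole. "jaw" is the closure, from -1 (fully open) to 1 (shut), set as the call begins (left out, the last holds). The fingers move at their own pace and stop on an object; "force" is the grip in N (left out, the last holds). Time passes only in rows, so rows that do not move let the fingers close. It gives the time, the measured TCP pose, the force and the opening at its end, in the units of the state.
- arm.observe(): the state, without advancing time (a new reading comes with each control period).
- arm.grab_frame(name): name is "scene" or "side" or "wrist"; returns a dict with "img" (384x512x3 uint8, red, green, blue), "range_z" (384x512 float32, mm along the optical axis (not along the pixel's ray), 0 where there is no reading), "fx", "fy", "cx", "cy" (pixels), "camera_from_world" (4x4, takes a point from world to camera coordinates). Camera axes: x right, y down, z forward; pixel columns grow to the right and rows downward; lengths in mm; the calibration is good to about 2 mm. A picture is of the moment at which its call begins.
- arm.hand_in(): hands the job in, once; it reports no verdict.
Trained networks look in a picture, given as the dict that the camera call returned (one of the last four; its "shot" number tells which), for a name from the list of things; names that differ only in an ending like _2 or _b are one class to them, and where a whole thing is asked for, a point or a joint stands for the part that bears it (a point fixed in the world has none). Each returns a list of dicts, best first, with "p" (0 to 1); they miss things now and then, are a little off and sometimes report something else, mostly with a low value. They report only what shows in the picture. A call takes as long as a camera call.
- arm.regions_of(target, picture): "region" (384x512 bool, what is visible of it) and "at" ([column, row] in pixels, amid what is visible of it).
- arm.place_of(target, picture): "at" ([column, row] in pixels: a listed point, or the origin of a listed thing).
The state is a dict: "t": time; "q": joint angles; "dq": joint speeds; "tau": joint torques, N m; "eef_pos": TCP position; "tcp_rot": TCP orientation; "contact_force": force on the tool from outside, world axes, zero at the start; "torque": the same for the moment, N m; "finger_gap": opening from 0.0 (shut) to 1.0 (fully open).
Only numpy, scipy, OpenCV 4.12 (cv2) and the standard library are available. Lean on these libraries where they do the work, as an engineer would, in place of code of your own. Each camera call takes 0.05 s, during which the arm holds its last target. There are 200 camera calls.

### The job

Make the bench mill ready to run: lift the transport bar level and straight up out of its two U brackets, and set it down on edge, without dropping it, in both forks of the parking stand beside the mill, about centred. Then push the swing cover over the pot until it is fully home, and after that turn the lock collar clockwise by pushing its lug until the pointer on the lug stands at the arrow-shaped locked mark. Leave the other things on the worktop where they are.

Things in the scene. Friction and masses are not known exactly. Their poses are not given: they have to be found in the camera images.
- mill: bench sample mill, fixed: white housing 236 x 216 mm with its top at z = 40 mm, carrying a steel pot 84 mm across whose open rim is at z = 88 mm. Origin under the pot's axis at worktop level; z up; +x points to the cover's pivot post (far side), -x to the front. Housing spans x -126..+110, y -108..+108 mm. Two aluminium U brackets stand at x = -25, y = +97 and -97 mm: slots 20 mm wide, open at the top, running along y, floor at z = 94, cheek tops at z = 110 mm
- bar_mid (a point): centre of the loose transport bar: steel, 210 mm long (its own y axis), 16 mm wide (x), 28 mm high (z), 0.15 to 0.3 kg. It starts in the U brackets above the pot mouth, along the mill's y, at mill x = -25 mm, centre height 108 mm, and stands in the cover's way. Below its middle the pot rim is 6 mm under its underside, so grip it a little above the centre if the fingertips are long
- bar_end_a (a point): point on the bar's centre line 100 mm from its centre towards its +y end
- bar_end_b (a point): the same at the -y end
- bar: the transport bar; origin at the centre of its underside, y along it
- stand: low parking stand, fixed, left or right of the mill: grey base 170 x 70 x 10 mm with two aluminium forks at x = +60 and -60 mm on its own x axis. Origin centre of the underside. Both forks have a slot along x, 22 mm wide with flared mouth (about 35 mm at the top, z = 74 mm), floor at z = 45 mm. A parked bar lies along the stand's x (either way round) with its centre at x = y = 0, z = 59 mm
- stand_seat (a point): centre between the forks at slot-floor height (45 mm)
- cover (a joint): swing cover's angle, rad: 0 = fully home over the pot (hard stop), grows as it swings aside clockwise seen from above (to the mill's +y); starts 1.25 to 1.55; turns about a vertical pivot; stays where it is left; friction about 0.12 N m
- cover_knob (a point): middle of the black upright knob on the cover: 22 mm across, from z = 112 to 139 mm above the worktop (narrower foot down to 101), 78 mm from the pivot. Cover disc 90 mm across, z 91 to 101 mm. When the cover is home the knob is over the pot's axis
- cover_pivot (a point): on the cover's vertical pivot axis, mill x = +78, y = 0; pivot top at z = 110 mm
- collar (a joint): lock collar's angle, rad, grows clockwise seen from above: 0.95 = the locked mark; starts 0 to 0.2; hard stop only at 1.35, so the collar can be pushed past the mark (and back); friction about 0.22 N m, stays where it is left
- collar_lug (a point): middle of the lug's upright tab, 90 mm from the pot's axis, 66 mm above the worktop. Tab 28 mm long radially (76 to 104 mm from the axis), 14 mm wide, z 48 to 82 mm. The lug points to the front of the mill; seen from the robot it starts on the right and moves left to lock. Collar ring 106 mm across, z 48 to 82 mm
- lug_pointer (a point): outer top end of the lug, 104 mm from the axis, at the end of a thin dark pointer rib
- locked_mark (a point): where lug_pointer must stand: 104 mm from the axis, z = 82 mm, directly inward of and above the dark raised arrow head on the housing's top (the small round stud marks the open position)
- pot_axis (a point): pot's axis at the rim, about which the collar turns, z = 88 mm
- tip_box: box of pipette tips, blue, 75 x 122 x 67 mm, bystander, origin centre of underside
- timer: small white timer, 62 x 66 x 20 mm, bystander, origin centre of underside
- slide_box: green slide box, 33 x 85 x 24 mm, bystander, origin centre of underside
- beaker: clear beaker, 55 mm across, 66 mm high, bystander, origin centre of underside
- petri_0: petri dish, 74 mm across, 16 mm high, bystander, origin centre of underside
- pen_1: marker pen, 17 x 135 x 16 mm, bystander, origin centre of underside
- forceps: steel forceps lying flat, 19 x 128 x 10 mm, bystander, origin centre of underside

How it is judged:
By the outcome, as a careful person would: the job done as asked, in the order asked, and still so for the second after the job is handed in, with the robot touching nothing.
It also fails if it takes over 64 s, if anything falls off the work surface, if the arm or the gripper's body presses on something with over 40 N, if the wrist force passes 120 N, or if a joint passes its speed limit or range.

## Working session

There is one attempt and no reset: what is moved stays moved. The work goes in short steps, Python scripts to look and compute and a tool call to move; the robot and the scene stay as the last step left them, time stands still between calls to the robot, and variables do not carry over. Pictures are saved under pics/ and viewed, about 8 in all and at most 12, crops included, and the job is handed in when it is done.

Besides the shell and the picture viewer there is one more tool, called after ">>>" as name(argument=value, ...), one argument or row to a line, values as JSON. jog_arm: Moves the arm, as the interface text tells. Its arguments: {"type":"object","properties":{"series":{"type":"array","items":{"type":"object","properties":{"tx":{"type":"number"},"ty":{"type":"number"},"tz":{"type":"number"},"wx":{"type":"number"},"wy":{"type":"number"},"wz":{"type":"number"}}}},"jaw":{"type":"number"},"force":{"type":"number"}},"required":["series"]}

```bash
mkdir -p pics; ls; cat > h.py <<'E'
import numpy as np, cv2
from rig import arm
def world(f,px,z=None):
    M=np.linalg.inv(f["camera_from_world"]); u,v=px
    d=np.array([(u-f["cx"])/f["fx"],(v-f["cy"])/f["fy"],1.])
    o=M[:3,3]; r=M[:3,:3]@d
    if z is None:
        p=f["range_z"][int(round(v)),int(round(u))]; return o+r*p
    return o+r*(z-o[2])/r[2]
def proj(f,P):
    c=f["camera_from_world"]@np.append(P,1); return np.array([f["fx"]*c[0]/c[2]+f["cx"],f["fy"]*c[1]/c[2]+f["cy"]])
def save(f,n,s=1.5): cv2.imwrite("pics/"+n,cv2.resize(f["img"][:,:,::-1],None,fx=s,fy=s))
E
python3 - <<'E'
from h import *
np.set_printoptions(precision=1,suppress=True)
ims=[]
Z=dict(bar_mid=108,bar_end_a=108,bar_end_b=108,stand=0,stand_seat=45,cover_knob=125.5,cover_pivot=110,collar_lug=66,lug_pointer=82,locked_mark=82,pot_axis=88,mill=0)
for c in("scene","side"):
    f=arm.grab_frame(c); save(f,c+"0.png"); 
    print(c,np.linalg.inv(f["camera_from_world"])[:3,3])
    for k,z in Z.items():
        for d in arm.place_of(k,f)[:2]: print(k,round(d["p"],2),np.array(d["at"]),world(f,d["at"],z))
s=arm.observe();print(s["t"],s["eef_pos"],s["tcp_rot"],s["finger_gap"])
E
```

```text
pics
scene [  25.1 1073.   665.9]
bar_end_a 0.72 [215.5 204.9] [631.6 184.1 108. ]
bar_end_b 0.72 [215.5 204.9] [631.6 184.1 108. ]
stand 0.68 [320.  182.7] [ 485.4 -312.1    0. ]
stand_seat 0.83 [320.6 174.8] [ 475.9 -285.6   45. ]
stand_seat 0.64 [289.7 203.5] [488.3 -26.4  45. ]
cover_knob 0.91 [241.4 188.5] [598.9  87.8 125.5]
cover_pivot 0.87 [240.9 187.8] [619.3  55.7 110. ]
locked_mark 0.97 [289.2 202.8] [463.8  35.6  82. ]
side [  65.1 -837.7 1023.5]
bar_mid 0.95 [247.6 216.2] [532.6  -8.2 108. ]
bar_mid 0.47 [170.  218.6] [345.2  82.7 108. ]
bar_end_a 0.9 [224.7 195.8] [515.9  95.5 108. ]
bar_end_a 0.6 [275.5 233.4] [565.4 -99.5 108. ]
bar_end_b 0.9 [224.7 195.8] [515.9  95.5 108. ]
bar_end_b 0.6 [275.5 233.4] [565.4 -99.5 108. ]
stand 0.66 [282.9 327.2] [ 475.1 -291.9    0. ]
stand_seat 0.94 [283.4 313.4] [ 478.3 -284.1   45. ]
stand_seat 0.64 [194.8 182.9] [492.5 257.9  45. ]
cover_knob 0.83 [252.8 183.3] [602.4  87.7 125.5]
cover_pivot 0.91 [277.2 200.8] [634.5   4.9 110. ]
collar_lug 0.91 [237.7 240.8] [484.7 -40.8  66. ]
collar_lug 0.42 [254.2 214.6] [573.7  26.7  66. ]
lug_pointer 0.87 [235.1 241.7] [470.2 -53.7  82. ]
locked_mark 0.81 [215.9 222.8] [457.   33.9  82. ]
pot_axis 0.89 [255.6 214.6] [565.5   5.   88. ]
1.3 [244.6 602.2 231.3] [[-0.9  0.4  0. ]
 [ 0.4  0.9  0. ]
 [-0.   0.  -1. ]] 0.9996168999628071
```

View both.

View pics/scene0.png

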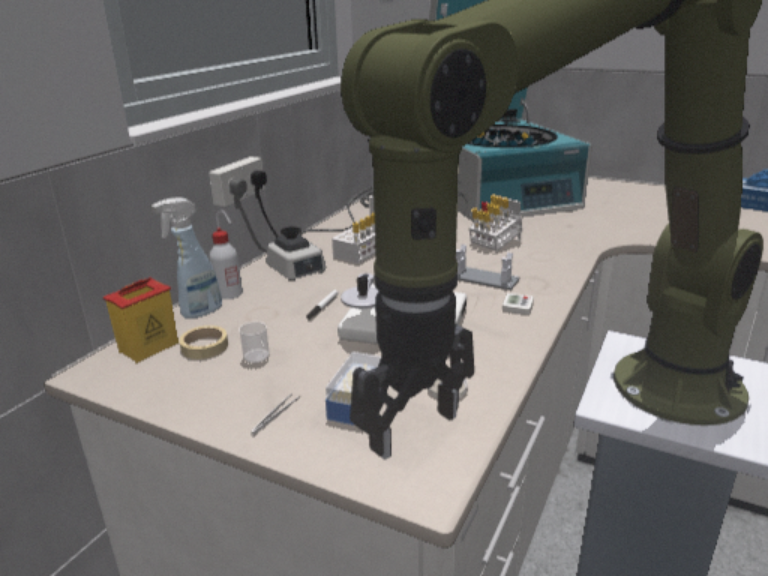

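View pics/side0.png

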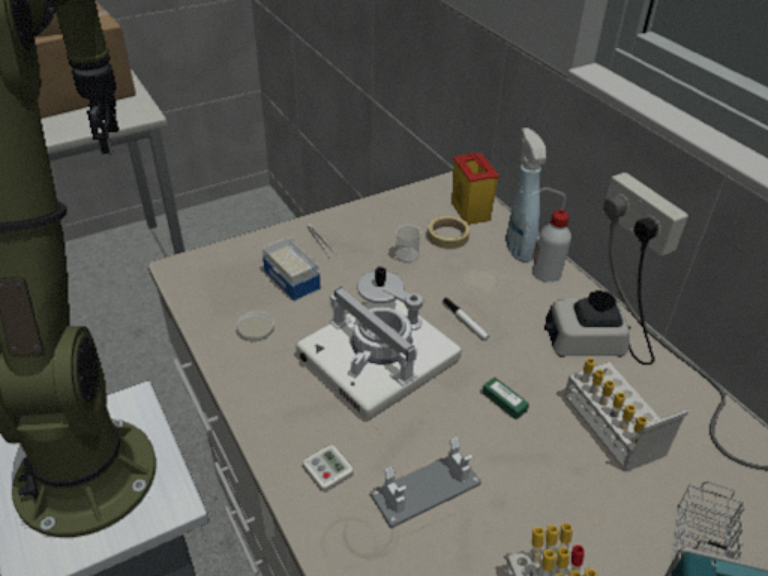

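```bash
cat >> h.py <<'E'
def plan(tgt,yaw_y=None,step=38,n=None,wstep=6.5):
    """rows to world pos tgt with tool y at world angle yaw_y (deg), tool down"""
    from scipy.spatial.transform import Rotation as R
    s=arm.observe(); p=np.array(s["eef_pos"]); T=np.array(s["tcp_rot"]); tgt=np.array(tgt,float)
    if yaw_y is None: T1=T
    else:
        a=np.radians(yaw_y); y=np.array([np.cos(a),np.sin(a),0]); z=np.array([0,0,-1.]); T1=np.c_[np.cross(y,z),y,z]
    rv=R.from_matrix(T.T@T1).as_rotvec(degrees=True)
    n=n or max(1,int(np.ceil(max(np.linalg.norm(tgt-p)/step,np.linalg.norm(rv)/wstep))))
    d=(tgt-p)/n
    print("pos",p.round(1),"tool y ang",round(np.degrees(np.arctan2(T[1,1],T[0,1])),2),"t",s["t"],"F",np.round(s["contact_force"],1),"gap",s["finger_gap"],"n",n)
    for i in range(n):
        Ti=T@R.from_rotvec(rv*i/n,degrees=True).as_matrix()
        k=Ti.T@d; print('{"tx":%.1f,"ty":%.1f,"tz":%.1f,"wx":%.2f,"wy":%.2f,"wz":%.2f},'%(*k,*(rv/n)))
E
python3 - <<'E'
from h import *
plan([520,-20,330],14)
E
```

```text
pos [244.6 602.2 231.3] tool y ang 67.9 t 1.3 F [-0.5 -0.5 -0.3] gap 0.9996168999628071 n 19
{"tx":-25.8,"ty":-24.9,"tz":-5.2,"wx":0.00,"wy":0.00,"wz":2.84},
{"tx":-27.0,"ty":-23.6,"tz":-5.2,"wx":0.00,"wy":0.00,"wz":2.84},
{"tx":-28.1,"ty":-22.2,"tz":-5.2,"wx":0.00,"wy":0.00,"wz":2.84},
{"tx":-29.2,"ty":-20.8,"tz":-5.2,"wx":0.00,"wy":0.00,"wz":2.84},
{"tx":-30.1,"ty":-19.3,"tz":-5.2,"wx":0.00,"wy":0.00,"wz":2.84},
{"tx":-31.1,"ty":-17.8,"tz":-5.2,"wx":0.00,"wy":0.00,"wz":2.84},
{"tx":-31.9,"ty":-16.3,"tz":-5.2,"wx":0.00,"wy":0.00,"wz":2.84},
{"tx":-32.7,"ty":-14.7,"tz":-5.2,"wx":0.00,"wy":0.00,"wz":2.84},
{"tx":-33.4,"ty":-13.0,"tz":-5.2,"wx":0.00,"wy":0.00,"wz":2.84},
{"tx":-34.0,"ty":-11.4,"tz":-5.2,"wx":0.00,"wy":0.00,"wz":2.84},
{"tx":-34.5,"ty":-9.7,"tz":-5.2,"wx":0.00,"wy":0.00,"wz":2.84},
{"tx":-34.9,"ty":-7.9,"tz":-5.2,"wx":0.00,"wy":0.00,"wz":2.84},
{"tx":-35.3,"ty":-6.2,"tz":-5.2,"wx":0.00,"wy":0.00,"wz":2.84},
{"tx":-35.5,"ty":-4.5,"tz":-5.2,"wx":0.00,"wy":0.00,"wz":2.84},
{"tx":-35.7,"ty":-2.7,"tz":-5.2,"wx":0.00,"wy":0.00,"wz":2.84},
{"tx":-35.8,"ty":-0.9,"tz":-5.2,"wx":0.00,"wy":0.00,"wz":2.84},
{"tx":-35.8,"ty":0.9,"tz":-5.2,"wx":0.00,"wy":0.00,"wz":2.84},
{"tx":-35.7,"ty":2.6,"tz":-5.2,"wx":0.00,"wy":0.00,"wz":2.84},
{"tx":-35.5,"ty":4.4,"tz":-5.2,"wx":0.00,"wy":0.00,"wz":2.84},
```

>>> jog_arm(
  series=[
    {"tx": -26, "ty": -25, "tz": -10, "wz": 3},
    {"tx": -27, "ty": -24, "tz": -10, "wz": 3},
    {"tx": -28, "ty": -22, "tz": -10, "wz": 3},
    {"tx": -29, "ty": -21, "tz": -10, "wz": 3},
    {"tx": -30, "ty": -19, "tz": -10, "wz": 3},
  ],
  jaw=-1,
)

```text
validation failed for argument at $.se...
```

>>> jog_arm(
  series=[
    {"tx": -31, "ty": -18, "tz": -10, "wz": 3},
    {"tx": -32, "ty": -16, "tz": -10, "wz": 3},
    {"tx": -33, "ty": -15, "tz": -10, "wz": 3},
    {"tx": -33, "ty": -13, "tz": -10, "wz": 3},
    {"tx": -34, "ty": -11, "tz": -10, "wz": 3},
  ],
)

```text
validation failed for argument at $.se...
```

```bash
python3 - <<'E'
from h import *
plan([520,-20,330],14)
E
```

```text
pos [244.6 602.2 231.3] tool y ang 67.9 t 1.3 F [-0.5 -0.5 -0.3] gap 0.9996168999628071 n 19
{"tx":-25.8,"ty":-24.9,"tz":-5.2,"wx":0.00,"wy":0.00,"wz":2.84},
{"tx":-27.0,"ty":-23.6,"tz":-5.2,"wx":0.00,"wy":0.00,"wz":2.84},
{"tx":-28.1,"ty":-22.2,"tz":-5.2,"wx":0.00,"wy":0.00,"wz":2.84},
{"tx":-29.2,"ty":-20.8,"tz":-5.2,"wx":0.00,"wy":0.00,"wz":2.84},
{"tx":-30.1,"ty":-19.3,"tz":-5.2,"wx":0.00,"wy":0.00,"wz":2.84},
{"tx":-31.1,"ty":-17.8,"tz":-5.2,"wx":0.00,"wy":0.00,"wz":2.84},
{"tx":-31.9,"ty":-16.3,"tz":-5.2,"wx":0.00,"wy":0.00,"wz":2.84},
{"tx":-32.7,"ty":-14.7,"tz":-5.2,"wx":0.00,"wy":0.00,"wz":2.84},
{"tx":-33.4,"ty":-13.0,"tz":-5.2,"wx":0.00,"wy":0.00,"wz":2.84},
{"tx":-34.0,"ty":-11.4,"tz":-5.2,"wx":0.00,"wy":0.00,"wz":2.84},
{"tx":-34.5,"ty":-9.7,"tz":-5.2,"wx":0.00,"wy":0.00,"wz":2.84},
{"tx":-34.9,"ty":-7.9,"tz":-5.2,"wx":0.00,"wy":0.00,"wz":2.84},
{"tx":-35.3,"ty":-6.2,"tz":-5.2,"wx":0.00,"wy":0.00,"wz":2.84},
{"tx":-35.5,"ty":-4.5,"tz":-5.2,"wx":0.00,"wy":0.00,"wz":2.84},
{"tx":-35.7,"ty":-2.7,"tz":-5.2,"wx":0.00,"wy":0.00,"wz":2.84},
{"tx":-35.8,"ty":-0.9,"tz":-5.2,"wx":0.00,"wy":0.00,"wz":2.84},
{"tx":-35.8,"ty":0.9,"tz":-5.2,"wx":0.00,"wy":0.00,"wz":2.84},
{"tx":-35.7,"ty":2.6,"tz":-5.2,"wx":0.00,"wy":0.00,"wz":2.84},
{"tx":-35.5,"ty":4.4,"tz":-5.2,"wx":0.00,"wy":0.00,"wz":2.84},
```

>>> jog_arm(
  series=[
    {"tx": -26, "ty": -25, "tz": -10, "wx": 0, "wy": 0, "wz": 3},
    {"tx": -27, "ty": -24, "tz": -10, "wx": 0, "wy": 0, "wz": 3},
    {"tx": -28, "ty": -22, "tz": -10, "wx": 0, "wy": 0, "wz": 3},
    {"tx": -29, "ty": -21, "tz": -10, "wx": 0, "wy": 0, "wz": 3},
    {"tx": -30, "ty": -19, "tz": -10, "wx": 0, "wy": 0, "wz": 3},
  ],
  jaw=-1,
)

```text
t: 1.72
eef_pos: [310.2, 438.8, 276.8]
tcp_rot: [[-0.801, 0.598, -0.008], [0.598, 0.801, -0.004], [0.004, -0.008, -1.0]]
contact_force: [0.1, 1.0, 0.6]
finger_gap: 0.999
```

>>> jog_arm(
  series=[
    {"tx": -31, "ty": -18, "tz": -10, "wx": 0, "wy": 0, "wz": 3},
    {"tx": -32, "ty": -16, "tz": -10, "wx": 0, "wy": 0, "wz": 3},
    {"tx": -33, "ty": -15, "tz": -10, "wx": 0, "wy": 0, "wz": 3},
    {"tx": -33, "ty": -13, "tz": -10, "wx": 0, "wy": 0, "wz": 3},
    {"tx": -34, "ty": -11, "tz": -10, "wx": 0, "wy": 0, "wz": 3},
  ],
)

```text
t: 2.13
eef_pos: [382.0, 265.0, 329.9]
tcp_rot: [[-0.609, 0.793, -0.007], [0.793, 0.609, -0.001], [0.004, -0.006, -1.0]]
contact_force: [1.5, 0.5, -0.6]
finger_gap: 1.001
```

```bash
python3 - <<'E'
from h import *
plan([520,-20,330],14)
E
```

```text
pos [382.  265.  329.9] tool y ang 37.52 t 2.1333 F [ 1.5  0.5 -0.6] gap 1.0012471453828204 n 9
{"tx":-34.5,"ty":-7.1,"tz":-0.1,"wx":-0.04,"wy":-0.01,"wz":2.61},
{"tx":-34.7,"ty":-5.5,"tz":-0.1,"wx":-0.04,"wy":-0.01,"wz":2.61},
{"tx":-35.0,"ty":-4.0,"tz":-0.1,"wx":-0.04,"wy":-0.01,"wz":2.61},
{"tx":-35.1,"ty":-2.4,"tz":-0.1,"wx":-0.04,"wy":-0.01,"wz":2.61},
{"tx":-35.2,"ty":-0.8,"tz":-0.1,"wx":-0.04,"wy":-0.01,"wz":2.61},
{"tx":-35.2,"ty":0.8,"tz":-0.1,"wx":-0.04,"wy":-0.01,"wz":2.61},
{"tx":-35.1,"ty":2.5,"tz":-0.0,"wx":-0.04,"wy":-0.01,"wz":2.61},
{"tx":-35.0,"ty":4.0,"tz":-0.0,"wx":-0.04,"wy":-0.01,"wz":2.61},
{"tx":-34.7,"ty":5.6,"tz":-0.0,"wx":-0.04,"wy":-0.01,"wz":2.61},
```

>>> jog_arm(
  series=[
    {"tx": -35, "ty": -7, "tz": 0, "wx": 0, "wy": 0, "wz": 2.7},
    {"tx": -35, "ty": -5.5, "tz": 0, "wx": 0, "wy": 0, "wz": 2.7},
    {"tx": -35, "ty": -4, "tz": 0, "wx": 0, "wy": 0, "wz": 2.7},
    {"tx": -35, "ty": -2.5, "tz": 0, "wx": 0, "wy": 0, "wz": 2.7},
    {"tx": -35, "ty": -1, "tz": 0, "wx": 0, "wy": 0, "wz": 2.7},
  ],
)

```text
t: 2.55
eef_pos: [460.7, 96.9, 334.6]
tcp_rot: [[-0.396, 0.918, 0.002], [0.918, 0.396, 0.007], [0.006, 0.005, -1.0]]
contact_force: [0.8, 0.8, 1.0]
finger_gap: 1.002
```

>>> jog_arm(
  series=[
    {"tx": -35, "ty": 1, "tz": 0, "wx": 0, "wy": 0, "wz": 2.7},
    {"tx": -35, "ty": 2.5, "tz": 0, "wx": 0, "wy": 0, "wz": 2.7},
    {"tx": -35, "ty": 4, "tz": 0, "wx": 0, "wy": 0, "wz": 2.7},
    {"tx": -35, "ty": 5.5, "tz": 0, "wx": 0, "wy": 0, "wz": 2.7},
    {"tx": 0, "ty": 0, "tz": 0, "wx": 0, "wy": 0, "wz": 0},
  ],
)

```text
t: 2.97
eef_pos: [521.4, -47.2, 335.9]
tcp_rot: [[-0.195, 0.981, 0.008], [0.981, 0.195, 0.005], [0.004, 0.009, -1.0]]
contact_force: [-1.6, -0.1, 0.8]
finger_gap: 1.002
```

```bash
python3 - <<'E'
from h import *
np.set_printoptions(precision=1,suppress=True)
f=arm.grab_frame("wrist"); save(f,"w1.png"); np.savez("w1.npz",**{k:v for k,v in f.items()})
print(np.linalg.inv(f["camera_from_world"]))
Z=dict(bar_mid=108,bar_end_a=108,stand_seat=45,cover_knob=125.5,cover_pivot=110,collar_lug=66,lug_pointer=82,locked_mark=82,pot_axis=88)
for k,z in Z.items():
    for d in arm.place_of(k,f)[:2]: print(k,round(d["p"],2),np.array(d["at"]),world(f,d["at"],z))
plan([520,-20,330],14)
E
```

```text
[[  1.    0.2   0.1 505. ]
 [  0.2  -0.9  -0.3  33.6]
 [  0.    0.3  -0.9 479.1]
 [  0.    0.    0.    1. ]]
bar_mid 0.86 [271.3 117.1] [534.5  -1.5 108. ]
bar_mid 0.4 [288.  117.4] [552.5   1.8 108. ]
bar_end_a 0.95 [267.2 203.5] [ 551.  -101.3  108. ]
bar_end_a 0.92 [269.3  17.6] [511.9  93.8 108. ]
stand_seat 0.79 [191.7 288.2] [ 474.4 -281.1   45. ]
cover_knob 0.75 [359.1  39.5] [601.4  89.4 125.5]
cover_pivot 0.86 [360.4 113.9] [628.8  20.9 110. ]
collar_lug 0.82 [214.3 138.2] [473.8 -44.3  66. ]
lug_pointer 0.68 [209.7 145.8] [471.  -51.4  82. ]
locked_mark 0.61 [211.5  62.1] [458.6  41.9  82. ]
pot_axis 0.9 [290.3 115.8] [557.2   2.3  88. ]
pos [520.2 -37.6 335.7] tool y ang 12.09 t 3.4667 F [-0.2 -0.2  0.7] gap 1.0030682905484865 n 1
{"tx":17.2,"ty":3.4,"tz":5.9,"wx":0.50,"wy":-0.47,"wz":-1.91},
```

View pics/w1.png

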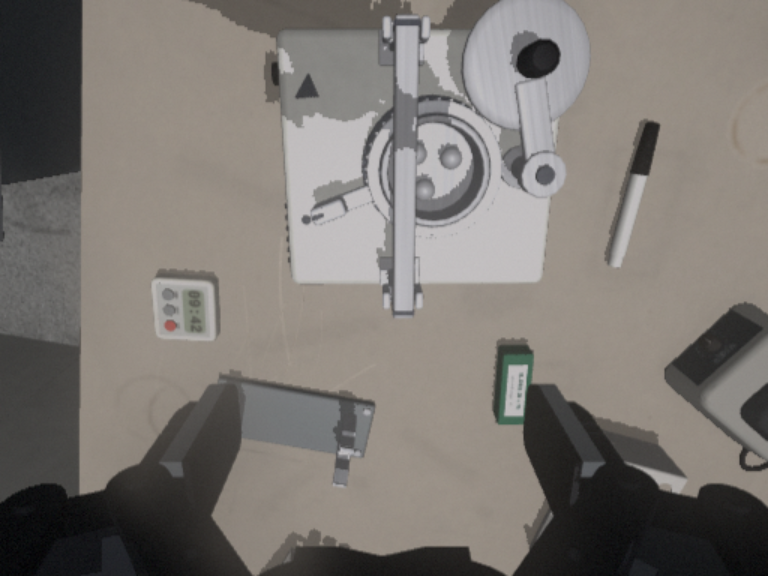

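```bash
cat >> h.py <<'E'
def cloud(f):
    M=np.linalg.inv(f["camera_from_world"]); v,u=np.indices(f["range_z"].shape); d=f["range_z"]
    P=np.stack([(u-f["cx"])/f["fx"]*d,(v-f["cy"])/f["fy"]*d,d],-1)@M[:3,:3].T+M[:3,3]
    P[d<=0]=np.nan; return P
def box(Q):
    r=cv2.minAreaRect(Q[:,:2].astype(np.float32)); return np.round(r[0],1),np.round(r[1],1),round(r[2],1)
E
python3 - <<'E'
from h import *
np.set_printoptions(precision=1,suppress=True)
for c in("wrist","side"):
    f=arm.grab_frame(c); P=cloud(f).reshape(-1,3); P=P[~np.isnan(P[:,0])]
    np.savez(c+"2.npz",**f)
    def sel(x0,x1,y0,y1,z0,z1): return P[(P[:,0]>x0)&(P[:,0]<x1)&(P[:,1]>y0)&(P[:,1]<y1)&(P[:,2]>z0)&(P[:,2]<z1)]
    b=sel(480,590,-115,120,119,127)
    m=b.mean(0); U=np.linalg.svd(b-m)[2][0]; U*=np.sign(U[1]); s=(b-m)@U
    print(c,"bar",len(b),m,"dir",np.degrees(np.arctan2(U[1],U[0])),"mid",m+U*(np.percentile(s,1)+np.percentile(s,99))/2,np.percentile(s,[1,99]),box(b))
    for n,a in dict(house=(380,760,-180,180,34,46),base=(370,590,-350,-220,5,15),forks=(370,590,-350,-220,30,80),forktop=(370,590,-350,-220,66,80)).items():
        q=sel(*a)
        if len(q)>5: print(n,len(q),q.mean(0),box(q))
    for k,(u,z) in dict(knob=((595,80),(105,142)),).items():
        q=sel(575,625,60,115,*z); print(k,len(q),np.median(q,0),(q.min(0)+q.max(0))/2)
    q=sel(605,665,-10,50,104,114); print("pivot",len(q),(q.min(0)+q.max(0))/2,q.mean(0))
    q=sel(440,500,-80,-10,60,86); print("lug",len(q),q.mean(0),box(q))
s=arm.observe();print(s["eef_pos"],s["t"])
E
```

```text
wrist bar 3008 [530.5   6.5 122.1] dir 101.16109697706888 mid [532.3  -2.6 122.1] [-111.3   92.8] (array([534.8,  -3.4]), array([201.5,  85.5]), 82.7)
house 15896 [520.7  -5.8  40.2] (array([546.3,   1.8]), array([239.4, 214.4]), 11.2)
base 2914 [ 484.5 -284.2   10.1] (array([ 485.9, -288.2]), array([ 72.5, 146.6]), 89.8)
forks 415 [ 534.  -287.1   56.3] (array([ 534.4, -288.6]), array([45.9, 14.1]), 89.3)
forktop 123 [ 534.1 -294.    72. ] (array([ 534.3, -288.9]), array([45.3, 13.7]), 89.6)
knob 567 [597.6  88.5 138.1] [603.4  80.5 123.3]
pivot 751 [628.8  26.  108. ] [631.5  20.5 106.7]
lug 405 [483.6 -40.1  76.2] (array([486. , -40.2]), array([41.1, 14.2]), 31.7)
side bar 355 [536.3 -12.7 123.6] dir 101.04831315880391 mid [535.2  -7.5 123.6] [-97.8 108.4] (array([535.9,  -6.3]), array([ 19.5, 211.6]), 11.4)
house 2785 [529.4 -26.4  41.8] (array([550.3,  -2.8]), array([241.6, 217.5]), 11.0)
base 1472 [ 473.2 -296.5   11. ] (array([ 479.4, -285.1]), array([128.9, 217.3]), 89.6)
forks 427 [ 475.  -292.4   53.4] (array([ 477.7, -291.9]), array([ 47.3, 135.9]), 88.3)
forktop 108 [ 472.7 -286.1   73.1] (array([ 477.1, -291.6]), array([ 47.3, 133.9]), 88.6)
knob 123 [600.7  81.  118.1] [600.4  86.6 123.5]
pivot 112 [632.8  23.8 108.9] [632.4  20.9 108. ]
lug 76 [482.5 -51.3  75.6] (array([482.1, -49. ]), array([29. , 15.7]), 33.4)
[520.3 -38.  335.7] 3.5667
```

>>> jog_arm(
  series=[
    {"tx": -40, "ty": -4, "tz": 0, "wx": 0, "wy": 0, "wz": 2},
    {"tx": -40, "ty": -4, "tz": 0, "wx": 0, "wy": 0, "wz": 2},
    {"tx": -40, "ty": -4, "tz": 0, "wx": 0, "wy": 0, "wz": 2},
    {"tx": -40, "ty": -4, "tz": 0, "wx": 0, "wy": 0, "wz": 2},
    {"tx": -40, "ty": -4, "tz": 0, "wx": 0, "wy": 0, "wz": 2},
  ],
)

```text
t: 3.98
eef_pos: [533.9, -229.6, 333.1]
tcp_rot: [[-0.059, 0.998, 0.009], [0.998, 0.058, 0.017], [0.016, 0.01, -1.0]]
contact_force: [1.1, -0.2, 0.8]
finger_gap: 0.997
```

>>> jog_arm(
  series=[
    {"tx": 0, "ty": 0, "tz": 0, "wx": 0, "wy": 0, "wz": 0},
    {"tx": 0, "ty": 0, "tz": 0, "wx": 0, "wy": 0, "wz": 0},
    {"tx": 0, "ty": 0, "tz": 0, "wx": 0, "wy": 0, "wz": 0},
  ],
)

```text
t: 4.23
eef_pos: [530.0, -242.2, 332.8]
tcp_rot: [[-0.039, 0.999, 0.007], [0.999, 0.039, 0.009], [0.009, 0.007, -1.0]]
contact_force: [-0.6, -0.5, 0.4]
finger_gap: 0.999
```

```bash
python3 - <<'E'
from h import *
np.set_printoptions(precision=1,suppress=True)
f=arm.grab_frame("wrist"); P=cloud(f).reshape(-1,3); P=P[~np.isnan(P[:,0])]
np.savez("w3.npz",**f); save(f,"w3.png")
def sel(x0,x1,y0,y1,z0,z1): return P[(P[:,0]>x0)&(P[:,0]<x1)&(P[:,1]>y0)&(P[:,1]<y1)&(P[:,2]>z0)&(P[:,2]<z1)]
for n,a in dict(base=(375,580,-345,-230,6,14),f1=(500,590,-330,-250,60,80),f2=(380,450,-330,-250,60,80)).items():
    q=sel(*a); print(n,len(q),q.mean(0),box(q))
for d in arm.place_of("stand_seat",f)[:2]: print(d["p"],d["at"],world(f,d["at"],45))
s=arm.observe();print(s["eef_pos"],s["tcp_rot"],s["t"])
E
```

```text
base 4486 [ 478.  -285.6   10.1] (array([ 474.6, -288.7]), array([ 70.6, 169.8]), 89.2)
f1 196 [ 534.4 -293.    70.7] (array([ 534.4, -289.5]), array([45.2, 13.2]), 88.5)
f2 225 [ 415.2 -290.9   70.5] (array([ 414.7, -288.1]), array([45.8, 14.5]), 89.0)
0.67 [208.9, 180.5] [ 473.7 -290.8   45. ]
[ 530.8 -240.   332.8] [[-0.  1.  0.]
 [ 1.  0.  0.]
 [ 0.  0. -1.]] 4.3333
```

View pics/w3.png

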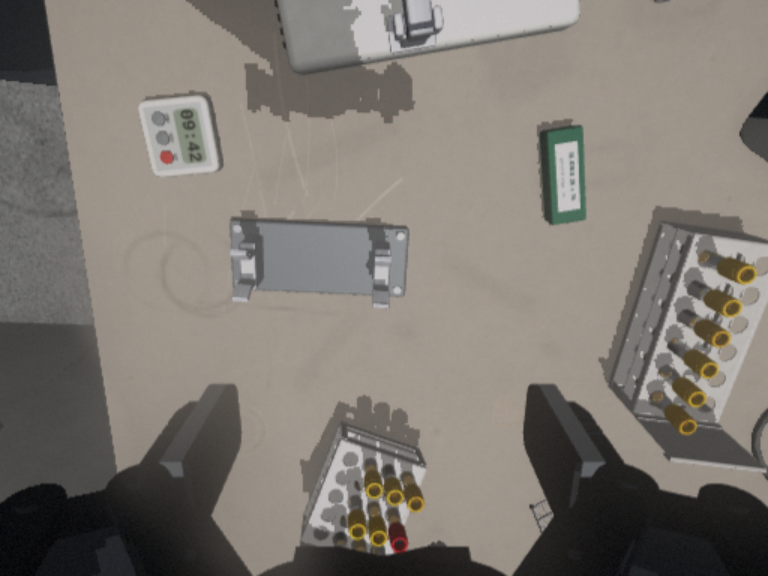

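```bash
python3 - <<'E'
from h import *
plan([531.5,-2.5,220],11.2,step=35)
print(arm.observe()["q"])
E
```

```text
pos [ 530.8 -240.   332.8] tool y ang 2.43 t 4.3333 F [0.1 1.1 0.5] gap 1.0023593137183515 n 8
{"tx":29.5,"ty":1.2,"tz":14.4,"wx":0.06,"wy":-0.07,"wz":-1.10},
{"tx":29.5,"ty":1.8,"tz":14.4,"wx":0.06,"wy":-0.07,"wz":-1.10},
{"tx":29.5,"ty":2.4,"tz":14.3,"wx":0.06,"wy":-0.07,"wz":-1.10},
{"tx":29.4,"ty":3.0,"tz":14.3,"wx":0.06,"wy":-0.07,"wz":-1.10},
{"tx":29.4,"ty":3.6,"tz":14.3,"wx":0.06,"wy":-0.07,"wz":-1.10},
{"tx":29.3,"ty":4.1,"tz":14.2,"wx":0.06,"wy":-0.07,"wz":-1.10},
{"tx":29.3,"ty":4.7,"tz":14.2,"wx":0.06,"wy":-0.07,"wz":-1.10},
{"tx":29.2,"ty":5.3,"tz":14.1,"wx":0.06,"wy":-0.07,"wz":-1.10},
[-16.80069286   9.88141133  45.18914241  85.13280447  -7.72938718
  87.78779007  30.68314819]
```

>>> jog_arm(
  series=[
    {"tx": 30, "ty": 1, "tz": 14, "wx": 0, "wy": 0, "wz": -1.1},
    {"tx": 30, "ty": 2, "tz": 14, "wx": 0, "wy": 0, "wz": -1.1},
    {"tx": 30, "ty": 2.5, "tz": 14, "wx": 0, "wy": 0, "wz": -1.1},
    {"tx": 29, "ty": 3, "tz": 14, "wx": 0, "wy": 0, "wz": -1.1},
    {"tx": 29, "ty": 3.5, "tz": 14, "wx": 0, "wy": 0, "wz": -1.1},
  ],
)

```text
t: 4.75
eef_pos: [532.6, -87.0, 265.8]
tcp_rot: [[-0.141, 0.99, 0.017], [0.99, 0.14, 0.007], [0.005, 0.018, -1.0]]
contact_force: [0.6, -0.3, -0.4]
finger_gap: 1.002
```

>>> jog_arm(
  series=[
    {"tx": 29, "ty": 4, "tz": 14, "wx": 0, "wy": 0, "wz": -1.1},
    {"tx": 29, "ty": 5, "tz": 14, "wx": 0, "wy": 0, "wz": -1.1},
    {"tx": 29, "ty": 5, "tz": 14, "wx": 0, "wy": 0, "wz": -1.1},
    {"tx": 0, "ty": 0, "tz": 0, "wx": 0, "wy": 0, "wz": 0},
    {"tx": 0, "ty": 0, "tz": 0, "wx": 0, "wy": 0, "wz": 0},
  ],
)

```text
t: 5.17
eef_pos: [528.6, 25.9, 220.6]
tcp_rot: [[-0.231, 0.973, 0.014], [0.973, 0.231, 0.015], [0.011, 0.017, -1.0]]
contact_force: [0.9, -0.7, -0.2]
finger_gap: 0.997
```

```bash
python3 - <<'E'
from h import *
np.set_printoptions(precision=1,suppress=True)
f=arm.grab_frame("wrist"); P=cloud(f).reshape(-1,3); P=P[~np.isnan(P[:,0])]
save(f,"w4.png")
q=P[(P[:,0]>490)&(P[:,0]<580)&(P[:,1]>-75)&(P[:,1]<75)&(P[:,2]>118)&(P[:,2]<126)]
m=q.mean(0);U=np.linalg.svd(q-m)[2][0]; print(len(q),m,np.degrees(np.arctan2(U[1],U[0])),q[:,1].min(),q[:,1].max())
print("x at y=-2.5:",m[0]+U[0]/U[1]*(-2.5-m[1]))
plan([531.5,-2.5,150],11.2,step=25)
E
```

```text
3612 [530.4   6.7 122.1] -78.60916911893308 -74.96793912003166 74.99701267185428
x at y=-2.5: 532.2192341673345
pos [528.3  27.1 220.3] tool y ang 13.42 t 5.2167 F [-0.2  1.5 -0.7] gap 1.002713932513952 n 4
{"tx":-7.6,"ty":-1.2,"tz":17.5,"wx":0.23,"wy":-0.19,"wz":0.56},
{"tx":-7.6,"ty":-1.1,"tz":17.5,"wx":0.23,"wy":-0.19,"wz":0.56},
{"tx":-7.5,"ty":-0.9,"tz":17.5,"wx":0.23,"wy":-0.19,"wz":0.56},
{"tx":-7.5,"ty":-0.8,"tz":17.6,"wx":0.23,"wy":-0.19,"wz":0.56},
```

>>> jog_arm(
  series=[
    {"tx": -7.5, "ty": -1, "tz": 17, "wx": 0.2, "wy": -0.2, "wz": 0.5},
    {"tx": -7.5, "ty": -1, "tz": 17, "wx": 0.2, "wy": -0.2, "wz": 0.5},
    {"tx": -7, "ty": -0.5, "tz": 17, "wx": 0.2, "wy": -0.2, "wz": 0.5},
    {"tx": -5, "ty": 0, "tz": 10, "wx": 0.2, "wy": -0.2, "wz": 0.4},
    {"tx": 0, "ty": 0, "tz": 0, "wx": 0, "wy": 0, "wz": 0},
  ],
)

```text
t: 5.63
eef_pos: [535.0, 1.1, 161.2]
tcp_rot: [[-0.202, 0.979, 0.01], [0.979, 0.202, 0.001], [-0.001, 0.01, -1.0]]
contact_force: [-0.4, 0.7, 0.1]
finger_gap: 0.999
```

```bash
python3 - <<'E'
from h import *
plan([532,-2.5,97],11.3,step=18)
E
```

```text
pos [535.    1.1 161.2] tool y ang 11.64 t 5.6333 F [-0.4  0.7  0.1] gap 0.9987459965653166 n 4
{"tx":-0.7,"ty":-1.1,"tz":16.0,"wx":0.14,"wy":0.01,"wz":0.08},
{"tx":-0.7,"ty":-1.0,"tz":16.0,"wx":0.14,"wy":0.01,"wz":0.08},
{"tx":-0.7,"ty":-1.0,"tz":16.0,"wx":0.14,"wy":0.01,"wz":0.08},
{"tx":-0.7,"ty":-0.9,"tz":16.0,"wx":0.14,"wy":0.01,"wz":0.08},
```

>>> jog_arm(
  series=[
    {"tx": -0.7, "ty": -1, "tz": 15, "wx": 0.1, "wy": 0, "wz": 0.1},
    {"tx": -0.7, "ty": -1, "tz": 15, "wx": 0.1, "wy": 0, "wz": 0.1},
    {"tx": -0.7, "ty": -1, "tz": 15, "wx": 0.1, "wy": 0, "wz": 0.1},
    {"tx": -0.7, "ty": -1, "tz": 11, "wx": 0.1, "wy": 0, "wz": 0},
    {"tx": 0, "ty": 0, "tz": 0, "wx": 0, "wy": 0, "wz": 0},
  ],
)

```text
t: 6.05
eef_pos: [535.6, -3.5, 108.2]
tcp_rot: [[-0.194, 0.981, 0.01], [0.981, 0.194, 0.002], [-0.0, 0.01, -1.0]]
contact_force: [0.1, -0.2, 0.3]
finger_gap: 1.0
```

```bash
python3 - <<'E'
from h import *
f=arm.grab_frame("wrist"); save(f,"w5.png")
plan([532,-2.5,97],11.3,step=18)
E
```

```text
pos [536.3  -3.4 109.3] tool y ang 11.18 t 6.1 F [ 0.5 -0.4  0. ] gap 1.0017554156063222 n 1
{"tx":1.7,"ty":-4.2,"tz":12.2,"wx":0.68,"wy":0.01,"wz":-0.12},
```

View pics/w5.png

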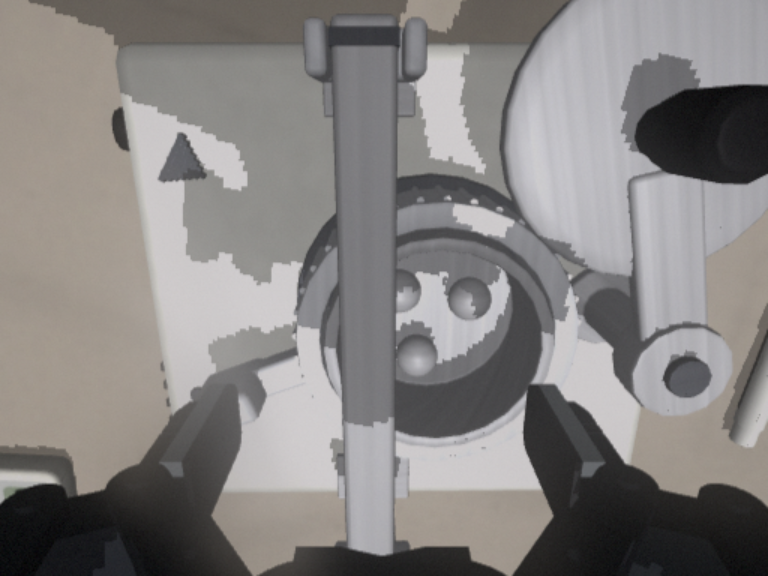

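>>> jog_arm(
  series=[
    {"tx": 1, "ty": -3, "tz": 8, "wx": 0.6, "wy": 0, "wz": 0},
    {"tx": 0, "ty": -2, "tz": 5, "wx": 0, "wy": 0, "wz": 0},
    {"tx": 0, "ty": 0, "tz": 0, "wx": 0, "wy": 0, "wz": 0},
  ],
)

```text
t: 6.35
eef_pos: [533.0, -3.1, 98.0]
tcp_rot: [[-0.194, 0.981, 0.005], [0.981, 0.194, 0.001], [-0.0, 0.005, -1.0]]
contact_force: [-1.7, -0.2, 0.1]
finger_gap: 0.997
```

```bash
python3 - <<'E'
from h import *
plan([532,-2.5,97],11.3,step=18)
E
```

```text
pos [533.   -3.1  98. ] tool y ang 11.19 t 6.35 F [-1.7 -0.2  0.1] gap 0.9970578444013897 n 1
{"tx":0.8,"ty":-0.9,"tz":1.0,"wx":0.28,"wy":0.00,"wz":-0.11},
```

Good. Grip.

>>> jog_arm(
  series=[
    {"tx": 0, "ty": -0.5, "tz": 0.5, "wx": 0.3, "wy": 0, "wz": 0},
    {"tx": 0, "ty": 0, "tz": 0, "wx": 0, "wy": 0, "wz": 0},
    {"tx": 0, "ty": 0, "tz": 0, "wx": 0, "wy": 0, "wz": 0},
    {"tx": 0, "ty": 0, "tz": 0, "wx": 0, "wy": 0, "wz": 0},
    {"tx": 0, "ty": 0, "tz": 0, "wx": 0, "wy": 0, "wz": 0},
  ],
  jaw=1,
  force=60,
)

```text
t: 6.77
eef_pos: [533.4, -2.8, 98.9]
tcp_rot: [[-0.195, 0.981, 0.001], [0.981, 0.195, 0.001], [0.0, 0.002, -1.0]]
contact_force: [0.4, -0.6, -0.5]
finger_gap: 0.301
```

>>> jog_arm(
  series=[
    {"tx": 0, "ty": 0, "tz": 0, "wx": 0, "wy": 0, "wz": 0},
    {"tx": 0, "ty": 0, "tz": 0, "wx": 0, "wy": 0, "wz": 0},
    {"tx": 0, "ty": 0, "tz": 0, "wx": 0, "wy": 0, "wz": 0},
    {"tx": 0, "ty": 0, "tz": 0, "wx": 0, "wy": 0, "wz": 0},
  ],
)

```text
t: 7.1
eef_pos: [533.2, -2.9, 99.2]
tcp_rot: [[-0.195, 0.981, 0.001], [0.981, 0.195, 0.001], [0.0, 0.001, -1.0]]
contact_force: [-0.0, 0.8, 0.1]
finger_gap: 0.177
```

>>> jog_arm(
  series=[
    {"tx": 0, "ty": 0, "tz": -4, "wx": 0, "wy": 0, "wz": 0},
    {"tx": 0, "ty": 0, "tz": -8, "wx": 0, "wy": 0, "wz": 0},
    {"tx": 0, "ty": 0, "tz": -12, "wx": 0, "wy": 0, "wz": 0},
    {"tx": 0, "ty": 0, "tz": -15, "wx": 0, "wy": 0, "wz": 0},
    {"tx": 0, "ty": 0, "tz": -15, "wx": 0, "wy": 0, "wz": 0},
  ],
)

```text
t: 7.52
eef_pos: [530.0, -3.2, 153.4]
tcp_rot: [[-0.194, 0.981, -0.007], [0.981, 0.194, -0.001], [0.0, -0.007, -1.0]]
contact_force: [-0.3, 0.5, -1.5]
finger_gap: 0.174
```

>>> jog_arm(
  series=[
    {"tx": 0, "ty": 0, "tz": -20, "wx": 0, "wy": 0, "wz": 0},
    {"tx": 0, "ty": 0, "tz": -20, "wx": 0, "wy": 0, "wz": 0},
    {"tx": 0, "ty": 0, "tz": -20, "wx": 0, "wy": 0, "wz": 0},
    {"tx": 0, "ty": 0, "tz": 0, "wx": 0, "wy": 0, "wz": 0},
  ],
)

```text
t: 7.85
eef_pos: [532.0, -3.7, 223.1]
tcp_rot: [[-0.193, 0.981, 0.0], [0.981, 0.193, 0.0], [0.0, 0.0, -1.0]]
contact_force: [-0.6, 0.4, -2.4]
finger_gap: 0.172
```

```bash
python3 - <<'E'
from h import *
np.set_printoptions(precision=1,suppress=True)
f=arm.grab_frame("wrist"); P=cloud(f).reshape(-1,3); P=P[~np.isnan(P[:,0])]; save(f,"w6.png")
s=arm.observe(); T=np.array(s["tcp_rot"]); L=(P-s["eef_pos"])@T
q=L[(abs(L[:,1])<14)&(L[:,2]>-40)&(L[:,2]<8)&(abs(L[:,0])<130)]
print(len(q),"x ext",np.percentile(q[:,0],[0.5,99.5]))
for a in range(0,110,20):
    r=q[(q[:,0]>a)&(q[:,0]<a+20)]
    if len(r): print(a,len(r),r.mean(0),r.min(0),r.max(0))
plan([505,-150,190],50,step=30,wstep=5)
print(s["q"])
E
```

```text
16732 x ext [-43.7 103.7]
0 3142 [  9.9   0.6 -26.5] [  0. -14. -40.] [20.  14.  -4.2]
20 1881 [ 30.2   1.7 -24.7] [ 20.   -6.3 -27. ] [ 40.    9.8 -21.7]
40 2181 [ 50.2   1.7 -24.7] [ 40.   -6.3 -27.1] [ 60.    9.8 -21.8]
60 2582 [ 70.3   1.7 -24.7] [ 60.   -6.3 -26.8] [ 80.    9.8 -21.8]
80 3063 [ 90.4   1.7 -24.7] [ 80.2  -6.6 -27.1] [100.   10.  -20.2]
100 688 [102.1   1.6 -24.6] [100.   -6.5 -27. ] [104.7  10.  -21.3]
pos [531.3  -3.8 221.3] tool y ang 11.12 t 7.9 F [ 0.9 -0.4 -1.6] gap 0.17019323203397033 n 8
{"tx":-17.3,"ty":-6.7,"tz":3.9,"wx":-0.01,"wy":-0.01,"wz":-4.86},
{"tx":-16.7,"ty":-8.2,"tz":3.9,"wx":-0.01,"wy":-0.01,"wz":-4.86},
{"tx":-15.9,"ty":-9.6,"tz":3.9,"wx":-0.01,"wy":-0.01,"wz":-4.86},
{"tx":-15.0,"ty":-10.9,"tz":3.9,"wx":-0.01,"wy":-0.01,"wz":-4.86},
{"tx":-14.1,"ty":-12.1,"tz":3.9,"wx":-0.01,"wy":-0.01,"wz":-4.86},
{"tx":-13.0,"ty":-13.3,"tz":3.9,"wx":-0.01,"wy":-0.01,"wz":-4.86},
{"tx":-11.8,"ty":-14.3,"tz":3.9,"wx":-0.01,"wy":-0.01,"wz":-4.86},
{"tx":-10.6,"ty":-15.3,"tz":3.9,"wx":-0.01,"wy":-0.01,"wz":-4.86},
[-33.9   4.1  33.2 101.8  -2.3  74.8  11. ]
```

View pics/w6.png

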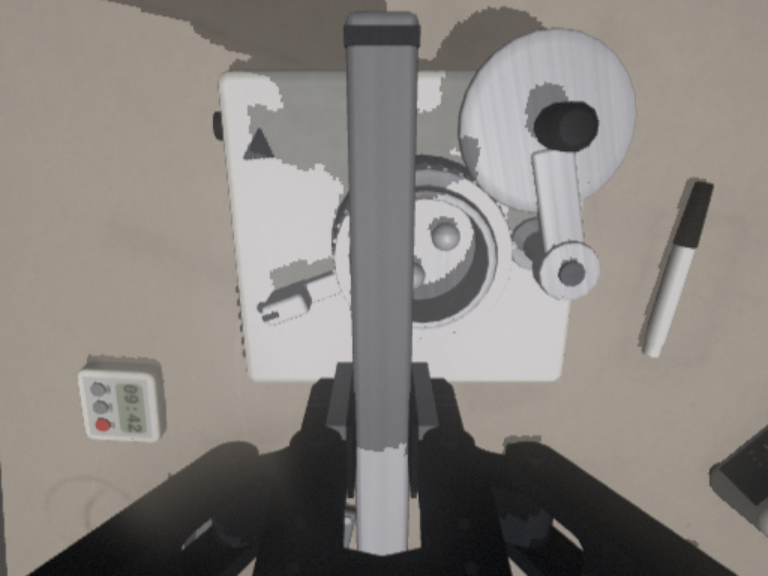

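```bash
python3 - <<'E'
from h import *
plan([473,-289,170],89.2,n=15)
E
```

```text
pos [531.3  -3.8 221.3] tool y ang 11.12 t 7.9 F [ 0.9 -0.4 -1.6] gap 0.17019323203397033 n 15
{"tx":-17.9,"ty":-7.5,"tz":3.4,"wx":-0.00,"wy":-0.00,"wz":-5.21},
{"tx":-17.2,"ty":-9.1,"tz":3.4,"wx":-0.00,"wy":-0.00,"wz":-5.21},
{"tx":-16.3,"ty":-10.6,"tz":3.4,"wx":-0.00,"wy":-0.00,"wz":-5.21},
{"tx":-15.2,"ty":-12.0,"tz":3.4,"wx":-0.00,"wy":-0.00,"wz":-5.21},
{"tx":-14.1,"ty":-13.4,"tz":3.4,"wx":-0.00,"wy":-0.00,"wz":-5.21},
{"tx":-12.8,"ty":-14.6,"tz":3.4,"wx":-0.00,"wy":-0.00,"wz":-5.21},
{"tx":-11.4,"ty":-15.7,"tz":3.4,"wx":-0.00,"wy":-0.00,"wz":-5.21},
{"tx":-10.0,"ty":-16.7,"tz":3.4,"wx":-0.00,"wy":-0.00,"wz":-5.21},
{"tx":-8.4,"ty":-17.5,"tz":3.4,"wx":-0.00,"wy":-0.00,"wz":-5.21},
{"tx":-6.8,"ty":-18.2,"tz":3.4,"wx":-0.00,"wy":-0.00,"wz":-5.21},
{"tx":-5.1,"ty":-18.7,"tz":3.4,"wx":-0.00,"wy":-0.00,"wz":-5.21},
{"tx":-3.4,"ty":-19.1,"tz":3.4,"wx":-0.00,"wy":-0.00,"wz":-5.21},
{"tx":-1.6,"ty":-19.3,"tz":3.4,"wx":-0.00,"wy":-0.00,"wz":-5.21},
{"tx":0.1,"ty":-19.4,"tz":3.4,"wx":-0.00,"wy":-0.00,"wz":-5.21},
{"tx":1.9,"ty":-19.3,"tz":3.4,"wx":-0.00,"wy":-0.00,"wz":-5.21},
```

>>> jog_arm(
  series=[
    {"tx": -18, "ty": -7.5, "tz": 3, "wx": 0, "wy": 0, "wz": -5.2},
    {"tx": -17, "ty": -9, "tz": 3, "wx": 0, "wy": 0, "wz": -5.2},
    {"tx": -16, "ty": -10.5, "tz": 3, "wx": 0, "wy": 0, "wz": -5.2},
    {"tx": -15, "ty": -12, "tz": 3, "wx": 0, "wy": 0, "wz": -5.2},
    {"tx": -14, "ty": -13.5, "tz": 3, "wx": 0, "wy": 0, "wz": -5.2},
  ],
)

```text
t: 8.32
eef_pos: [511.2, -94.8, 203.8]
tcp_rot: [[-0.627, 0.779, -0.003], [0.779, 0.627, 0.003], [0.004, -0.001, -1.0]]
contact_force: [1.0, 0.8, -1.1]
finger_gap: 0.174
```

>>> jog_arm(
  series=[
    {"tx": -13, "ty": -14.5, "tz": 3, "wx": 0, "wy": 0, "wz": -5.2},
    {"tx": -11.5, "ty": -15.5, "tz": 3, "wx": 0, "wy": 0, "wz": -5.2},
    {"tx": -10, "ty": -16.5, "tz": 3, "wx": 0, "wy": 0, "wz": -5.2},
    {"tx": -8.5, "ty": -17.5, "tz": 3, "wx": 0, "wy": 0, "wz": -5.2},
    {"tx": -7, "ty": -18, "tz": 3, "wx": 0, "wy": 0, "wz": -5.2},
  ],
)

```text
t: 8.73
eef_pos: [491.0, -194.0, 183.1]
tcp_rot: [[-0.915, 0.403, -0.011], [0.403, 0.915, 0.004], [0.012, -0.0, -1.0]]
contact_force: [0.4, -0.5, -1.6]
finger_gap: 0.174
```

```bash
python3 - <<'E'
from h import *
plan([473,-289,170],89.2,wstep=5.2,step=25)
E
```

```text
pos [ 491.  -194.   183.1] tool y ang 66.23 t 8.7333 F [ 0.4 -0.5 -1.6] gap 0.17402787128538408 n 5
{"tx":-4.4,"ty":-18.8,"tz":2.6,"wx":0.02,"wy":-0.14,"wz":-4.59},
{"tx":-2.9,"ty":-19.1,"tz":2.6,"wx":0.02,"wy":-0.14,"wz":-4.59},
{"tx":-1.3,"ty":-19.3,"tz":2.6,"wx":0.02,"wy":-0.14,"wz":-4.59},
{"tx":0.2,"ty":-19.3,"tz":2.6,"wx":0.02,"wy":-0.14,"wz":-4.59},
{"tx":1.8,"ty":-19.3,"tz":2.6,"wx":0.02,"wy":-0.14,"wz":-4.59},
```

>>> jog_arm(
  series=[
    {"tx": -4.5, "ty": -19, "tz": 3, "wx": 0, "wy": -0.1, "wz": -4.6},
    {"tx": -3, "ty": -19, "tz": 3, "wx": 0, "wy": -0.1, "wz": -4.6},
    {"tx": -1.5, "ty": -19, "tz": 3, "wx": 0, "wy": -0.1, "wz": -4.6},
    {"tx": 0, "ty": -18, "tz": 3, "wx": 0, "wy": -0.1, "wz": -4.6},
    {"tx": 0, "ty": -8, "tz": 0, "wx": 0, "wy": 0, "wz": -2},
  ],
)

```text
t: 9.15
eef_pos: [470.9, -282.0, 165.0]
tcp_rot: [[-0.999, 0.042, -0.013], [0.042, 0.999, 0.004], [0.013, 0.003, -1.0]]
contact_force: [-0.7, 0.1, -1.5]
finger_gap: 0.168
```

>>> jog_arm(
  series=[
    {"tx": 0, "ty": 0, "tz": 0, "wx": 0, "wy": 0, "wz": 0},
    {"tx": 0, "ty": 0, "tz": 0, "wx": 0, "wy": 0, "wz": 0},
    {"tx": 0, "ty": 0, "tz": 0, "wx": 0, "wy": 0, "wz": 0},
  ],
)

```text
t: 9.4
eef_pos: [467.9, -283.5, 162.5]
tcp_rot: [[-0.999, 0.048, -0.018], [0.048, 0.999, 0.004], [0.018, 0.003, -1.0]]
contact_force: [-1.0, 0.1, -1.7]
finger_gap: 0.178
```

```bash
cat > st.py <<'E'
from h import *
np.set_printoptions(precision=1,suppress=True)
import sys
f=arm.grab_frame("wrist"); P=cloud(f).reshape(-1,3); P=P[~np.isnan(P[:,0])]; save(f,sys.argv[1])
s=arm.observe(); T=np.array(s["tcp_rot"]); L=(P-s["eef_pos"])@T
b=L[(abs(L[:,1])<14)&(L[:,2]>-30)&(L[:,2]<-18)&(abs(L[:,0])<130)&(L[:,0]>25)]
bw=b@T.T+s["eef_pos"]; print("bar",b.mean(0),b[:,0].max(),box(bw))
def sel(x0,x1,y0,y1,z0,z1): return P[(P[:,0]>x0)&(P[:,0]<x1)&(P[:,1]>y0)&(P[:,1]<y1)&(P[:,2]>z0)&(P[:,2]<z1)]
for n,a in dict(base=(375,580,-345,-230,6,14),f1=(500,590,-330,-250,55,80),f2=(380,450,-330,-250,55,80)).items():
    q=sel(*a)
    if len(q)>20: print(n,len(q),q.mean(0),box(q))
plan([473,-289,110],89.2,step=20)
E
python3 st.py w7.png
```

```text
bar [ 68.6  -0.3 -23. ] 104.04008780855696 (array([ 404. , -280.4]), array([16.7, 79.1]), 87.3)
base 4708 [ 462.  -295.8   10.1] (array([ 467.2, -289.1]), array([ 70.1, 156.2]), 89.4)
f2 393 [ 413.5 -305.    70.1] (array([ 413.9, -305.4]), array([11.9, 14.2]), 89.0)
pos [ 468.  -283.1  162.5] tool y ang 87.28 t 9.45 F [-0.1  0.7 -1.2] gap 0.17325799085589746 n 3
{"tx":-2.1,"ty":-1.9,"tz":17.5,"wx":0.07,"wy":-0.35,"wz":-0.64},
{"tx":-1.9,"ty":-1.9,"tz":17.5,"wx":0.07,"wy":-0.35,"wz":-0.64},
{"tx":-1.8,"ty":-1.9,"tz":17.5,"wx":0.07,"wy":-0.35,"wz":-0.64},
```

View pics/w7.png

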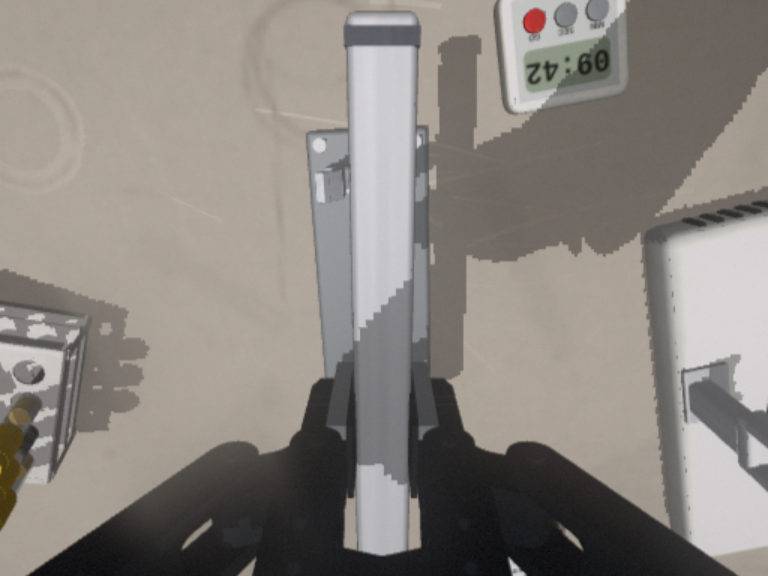

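>>> jog_arm(
  series=[
    {"tx": -2, "ty": -2, "tz": 17, "wx": 0, "wy": -0.4, "wz": -0.7},
    {"tx": -2, "ty": -2, "tz": 17, "wx": 0, "wy": -0.4, "wz": -0.7},
    {"tx": -2, "ty": -2, "tz": 14, "wx": 0, "wy": -0.4, "wz": -0.5},
    {"tx": 0, "ty": 0, "tz": 3, "wx": 0, "wy": 0, "wz": 0},
    {"tx": 0, "ty": 0, "tz": 0, "wx": 0, "wy": 0, "wz": 0},
  ],
)

```text
t: 9.87
eef_pos: [477.0, -283.4, 110.6]
tcp_rot: [[-1.0, 0.007, 0.007], [0.007, 1.0, 0.006], [-0.007, 0.006, -1.0]]
contact_force: [0.1, -0.3, -0.8]
finger_gap: 0.174
```

```bash
python3 st.py w8.png
```

```text
bar [ 68.5  -0.1 -22.7] 104.00636538601933 (array([ 412.4, -283. ]), array([16.6, 79. ]), 89.7)
base 7692 [ 457.2 -294.2   10.1] (array([ 466.3, -289.1]), array([ 70.1, 153.8]), 89.4)
f2 943 [ 413.7 -294.8   71.4] (array([ 414. , -288.5]), array([46. , 14.1]), 89.7)
pos [ 477.1 -283.2  110.8] tool y ang 89.6 t 9.9167 F [ 0.6  1.3 -1.9] gap 0.17244199035827631 n 1
{"tx":4.0,"ty":-5.8,"tz":0.8,"wx":0.38,"wy":0.40,"wz":0.40},
```

>>> jog_arm(
  series=[
    {"tx": 2, "ty": -3, "tz": 8, "wx": 0.2, "wy": 0.2, "wz": 0.2},
    {"tx": 2, "ty": -3, "tz": 8, "wx": 0.2, "wy": 0.2, "wz": 0.2},
    {"tx": 0, "ty": 0, "tz": 0, "wx": 0, "wy": 0, "wz": 0},
    {"tx": 0, "ty": 0, "tz": 0, "wx": 0, "wy": 0, "wz": 0},
  ],
)

```text
t: 10.25
eef_pos: [474.8, -289.0, 95.7]
tcp_rot: [[-1.0, 0.013, 0.003], [0.013, 1.0, -0.002], [-0.003, -0.002, -1.0]]
contact_force: [0.4, 0.7, -1.4]
finger_gap: 0.172
```

```bash
python3 st.py w9.png
```

```text
bar [ 68.4   0.  -23. ] 103.69537666703775 (array([ 410.2, -288.3]), array([16.8, 78.7]), 89.0)
base 8142 [ 452.6 -288.8   10.1] (array([ 456.9, -289. ]), array([ 70.2, 135.6]), 89.4)
f2 1442 [ 413.6 -288.8   71. ] (array([ 414.1, -288.5]), array([45.9, 14.2]), 89.4)
pos [ 474.6 -289.    95.7] tool y ang 89.24 t 10.3 F [-0.1  0.3 -1. ] gap 0.1774697144779298 n 1
{"tx":1.5,"ty":-0.0,"tz":-14.3,"wx":-0.10,"wy":0.15,"wz":0.04},
```

>>> jog_arm(
  series=[
    {"tx": 1, "ty": 0, "tz": 10, "wx": 0, "wy": 0.1, "wz": 0},
    {"tx": 0, "ty": 0, "tz": 10, "wx": 0, "wy": 0, "wz": 0},
    {"tx": 0, "ty": 0, "tz": 10, "wx": 0, "wy": 0, "wz": 0},
    {"tx": 0, "ty": 0, "tz": 6, "wx": 0, "wy": 0, "wz": 0},
    {"tx": 0, "ty": 0, "tz": 0, "wx": 0, "wy": 0, "wz": 0},
  ],
)

```text
t: 10.72
eef_pos: [474.0, -289.2, 56.5]
tcp_rot: [[-1.0, 0.013, 0.002], [0.013, 1.0, -0.002], [-0.002, -0.002, -1.0]]
contact_force: [-0.3, -0.3, -1.3]
finger_gap: 0.175
```

>>> jog_arm(
  series=[
    {"tx": 0, "ty": 0, "tz": 2, "wx": 0, "wy": 0, "wz": 0},
    {"tx": 0, "ty": 0, "tz": 2, "wx": 0, "wy": 0, "wz": 0},
    {"tx": 0, "ty": 0, "tz": 0, "wx": 0, "wy": 0, "wz": 0},
  ],
)

```text
t: 10.97
eef_pos: [473.4, -289.1, 51.1]
tcp_rot: [[-1.0, 0.014, -0.0], [0.014, 1.0, -0.002], [-0.0, -0.002, -1.0]]
contact_force: [-0.3, -0.0, -1.5]
finger_gap: 0.175
```

>>> jog_arm(
  series=[
    {"tx": 0, "ty": 0, "tz": 1, "wx": 0, "wy": 0, "wz": 0},
    {"tx": 0, "ty": 0, "tz": 1, "wx": 0, "wy": 0, "wz": 0},
    {"tx": 0, "ty": 0, "tz": 0, "wx": 0, "wy": 0, "wz": 0},
  ],
)

```text
t: 11.22
eef_pos: [473.9, -289.5, 50.6]
tcp_rot: [[-1.0, 0.014, 0.001], [0.014, 1.0, -0.001], [-0.001, -0.001, -1.0]]
contact_force: [0.2, -0.1, -2.4]
finger_gap: 0.174
```

>>> jog_arm(
  series=[
    {"tx": 0, "ty": 0, "tz": 2, "wx": 0, "wy": 0, "wz": 0},
    {"tx": 0, "ty": 0, "tz": 1, "wx": 0, "wy": 0, "wz": 0},
    {"tx": 0, "ty": 0, "tz": 0, "wx": 0, "wy": 0, "wz": 0},
  ],
)

```text
t: 11.47
eef_pos: [474.5, -289.9, 50.6]
tcp_rot: [[-1.0, 0.014, 0.003], [0.014, 1.0, 0.0], [-0.003, 0.0, -1.0]]
contact_force: [-0.6, -0.4, -1.7]
finger_gap: 0.174
```

>>> jog_arm(
  series=[
    {"tx": 0, "ty": 0, "tz": 3, "wx": 0, "wy": 0, "wz": 0},
    {"tx": 0, "ty": 0, "tz": 3, "wx": 0, "wy": 0, "wz": 0},
  ],
)

```text
t: 11.63
eef_pos: [474.9, -290.2, 50.0]
tcp_rot: [[-1.0, 0.014, 0.004], [0.014, 1.0, 0.004], [-0.003, 0.004, -1.0]]
contact_force: [-11.9, 7.1, 30.8]
finger_gap: 0.176
```

```bash
python3 st.py w10.png
```

```text
bar [ 68.4  -0.  -23.2] 103.84268155467274 (array([ 410.4, -292.2]), array([22.3, 78.8]), 89.0)
base 11014 [ 443.1 -288.3   10.2] (array([ 455., -289.]), array([ 70.3, 131.3]), 89.3)
f1 1391 [ 512.  -291.2   71.7] (array([ 517.7, -292.4]), array([36. , 25.8]), 8.6)
f2 11379 [ 412.2 -289.1   72.4] (array([ 414.5, -288.4]), array([69.1, 46.4]), 24.9)
pos [ 474.9 -290.2   50.1] tool y ang 89.18 t 11.6833 F [-8.5  5.9 25.5] gap 0.1715096755478728 n 3
{"tx":0.6,"ty":0.5,"tz":-20.0,"wx":0.08,"wy":0.07,"wz":-0.01},
{"tx":0.6,"ty":0.4,"tz":-20.0,"wx":0.08,"wy":0.07,"wz":-0.01},
{"tx":0.6,"ty":0.4,"tz":-20.0,"wx":0.08,"wy":0.07,"wz":-0.01},
```

>>> jog_arm(
  series=[
    {"tx": 0, "ty": 0.5, "tz": -0.5, "wx": 0, "wy": 0, "wz": 0},
    {"tx": 0, "ty": 0, "tz": 0, "wx": 0, "wy": 0, "wz": 0},
  ],
)

```text
t: 11.85
eef_pos: [475.9, -290.3, 52.2]
tcp_rot: [[-1.0, 0.015, 0.007], [0.015, 1.0, 0.004], [-0.007, 0.004, -1.0]]
contact_force: [-0.2, 0.1, -2.0]
finger_gap: 0.177
```

>>> jog_arm(
  series=[
    {"tx": 0, "ty": 0, "tz": 0, "wx": 0, "wy": 0, "wz": 0},
    {"tx": 0, "ty": 0, "tz": 0, "wx": 0, "wy": 0, "wz": 0},
    {"tx": 0, "ty": 0, "tz": 0, "wx": 0, "wy": 0, "wz": 0},
    {"tx": 0, "ty": 0, "tz": 0, "wx": 0, "wy": 0, "wz": 0},
  ],
  jaw=-0.2,
)

```text
t: 12.18
eef_pos: [476.7, -290.6, 51.6]
tcp_rot: [[-1.0, 0.014, 0.008], [0.014, 1.0, 0.002], [-0.008, 0.002, -1.0]]
contact_force: [-0.9, -0.1, 0.3]
finger_gap: 0.601
```

>>> jog_arm(
  series=[
    {"tx": 0, "ty": 0, "tz": -10, "wx": 0, "wy": 0, "wz": 0},
    {"tx": 0, "ty": 0, "tz": -15, "wx": 0, "wy": 0, "wz": 0},
    {"tx": 0, "ty": 0, "tz": -25, "wx": 0, "wy": 0, "wz": 0},
    {"tx": 0, "ty": 0, "tz": -35, "wx": 0, "wy": 0, "wz": 0},
    {"tx": 0, "ty": 0, "tz": -35, "wx": 0, "wy": 0, "wz": 0},
  ],
)

```text
t: 12.6
eef_pos: [470.2, -288.1, 168.8]
tcp_rot: [[-1.0, 0.015, -0.01], [0.015, 1.0, 0.007], [0.01, 0.006, -1.0]]
contact_force: [0.4, -0.8, -0.3]
finger_gap: 0.599
```

```bash
python3 - <<'E'
from h import *
np.set_printoptions(precision=1,suppress=True)
f=arm.grab_frame("wrist"); P=cloud(f).reshape(-1,3); P=P[~np.isnan(P[:,0])]; save(f,"w11.png")
b=P[(P[:,2]>69)&(P[:,2]<77)&(abs(P[:,1]+289)<11)&(P[:,0]>350)&(P[:,0]<600)]
print(b.mean(0),box(b),np.std(b[:,2]))
for x in range(360,600,30):
    q=b[abs(b[:,0]-x)<15]
    if len(q): print(x,len(q),q.mean(0))
f=arm.grab_frame("side"); save(f,"s11.png")
P=cloud(f).reshape(-1,3); P=P[~np.isnan(P[:,0])];b=P[(P[:,2]>68)&(P[:,2]<80)&(abs(P[:,1]+291)<13)&(P[:,0]>350)&(P[:,0]<600)]
print(b.mean(0),box(b))
plan([480,-150,230],45,step=35,wstep=6)
s=arm.observe();print(s["q"])
E
```

```text
[ 463.1 -290.1   73.1] (array([ 476.6, -290.3]), array([ 16.3, 208.6]), 89.2) 0.7503918007209838
360 102 [ 373.7 -289.1   72.7]
390 1093 [ 389.6 -288.9   73.1]
420 926 [ 419.8 -289.5   73.2]
450 848 [ 449.6 -289.9   73.1]
480 760 [ 479.8 -290.3   73.1]
510 681 [ 509.5 -290.7   73.1]
540 600 [ 539.8 -291.3   73.1]
570 484 [ 567.7 -291.9   73.1]
[ 476.1 -293.9   74.4] (array([ 480. , -290.1]), array([ 25.2, 210.4]), 89.4)
pos [ 474.3 -290.5  174. ] tool y ang 89.14 t 12.7 F [ 0.2 -0.3  0.9] gap 0.5982721695904276 n 8
{"tx":-0.5,"ty":17.6,"tz":-7.0,"wx":0.02,"wy":0.01,"wz":5.52},
{"tx":1.2,"ty":17.6,"tz":-7.0,"wx":0.02,"wy":0.01,"wz":5.52},
{"tx":2.9,"ty":17.4,"tz":-7.0,"wx":0.02,"wy":0.01,"wz":5.52},
{"tx":4.6,"ty":17.0,"tz":-7.0,"wx":0.02,"wy":0.01,"wz":5.52},
{"tx":6.2,"ty":16.5,"tz":-7.0,"wx":0.02,"wy":0.01,"wz":5.52},
{"tx":7.7,"ty":15.8,"tz":-7.0,"wx":0.02,"wy":0.01,"wz":5.52},
{"tx":9.2,"ty":15.0,"tz":-7.0,"wx":0.02,"wy":0.01,"wz":5.52},
{"tx":10.6,"ty":14.0,"tz":-7.0,"wx":0.02,"wy":0.01,"wz":5.52},
[ -9.3  10.7  42.8 102.4  -7.9  69.9 124.9]
```

>>> jog_arm(
  series=[
    {"tx": -2, "ty": 38, "tz": -12, "wx": 0, "wy": 0, "wz": 4},
    {"tx": -3, "ty": 38, "tz": -12, "wx": 0, "wy": 0, "wz": 4},
    {"tx": -4, "ty": 38, "tz": -12, "wx": 0, "wy": 0, "wz": 4},
    {"tx": -5, "ty": 38, "tz": -12, "wx": 0, "wy": 0, "wz": 4},
    {"tx": -6, "ty": 38, "tz": 0, "wx": 0, "wy": 0, "wz": 4},
  ],
  jaw=0.1,
)

```text
t: 13.12
eef_pos: [521.4, -115.3, 227.0]
tcp_rot: [[-0.92, 0.392, 0.006], [0.392, 0.92, -0.002], [-0.006, 0.0, -1.0]]
contact_force: [1.3, -0.6, -0.4]
finger_gap: 0.45
```

```bash
python3 - <<'E'
from h import *
plan([590,80,225],45,step=38,wstep=6)
E
```

```text
pos [ 521.4 -115.3  227. ] tool y ang 66.95 t 13.1167 F [ 1.3 -0.6 -0.4] gap 0.45005668461276715 n 6
{"tx":2.2,"ty":34.4,"tz":0.3,"wx":0.01,"wy":0.06,"wz":3.66},
{"tx":4.4,"ty":34.2,"tz":0.3,"wx":0.01,"wy":0.06,"wz":3.66},
{"tx":6.6,"ty":33.9,"tz":0.3,"wx":0.01,"wy":0.06,"wz":3.66},
{"tx":8.7,"ty":33.4,"tz":0.3,"wx":0.01,"wy":0.06,"wz":3.66},
{"tx":10.9,"ty":32.8,"tz":0.3,"wx":0.01,"wy":0.06,"wz":3.66},
{"tx":12.9,"ty":32.0,"tz":0.3,"wx":0.01,"wy":0.06,"wz":3.66},
```

>>> jog_arm(
  series=[
    {"tx": 2, "ty": 34, "tz": 0, "wx": 0, "wy": 0, "wz": 3.7},
    {"tx": 4.5, "ty": 34, "tz": 0, "wx": 0, "wy": 0, "wz": 3.7},
    {"tx": 6.5, "ty": 34, "tz": 0, "wx": 0, "wy": 0, "wz": 3.7},
    {"tx": 8.5, "ty": 33, "tz": 0, "wx": 0, "wy": 0, "wz": 3.7},
    {"tx": 10, "ty": 25, "tz": 0, "wx": 0, "wy": 0, "wz": 3},
  ],
)

```text
t: 13.53
eef_pos: [578.6, 50.1, 229.7]
tcp_rot: [[-0.747, 0.665, 0.011], [0.665, 0.747, 0.001], [-0.008, 0.008, -1.0]]
contact_force: [0.9, -0.1, -0.5]
finger_gap: 0.447
```

>>> jog_arm(
  series=[
    {"tx": 5, "ty": 10, "tz": 0, "wx": 0, "wy": 0, "wz": 1},
    {"tx": 0, "ty": 0, "tz": 0, "wx": 0, "wy": 0, "wz": 0},
    {"tx": 0, "ty": 0, "tz": 0, "wx": 0, "wy": 0, "wz": 0},
  ],
)

```text
t: 13.78
eef_pos: [582.0, 70.8, 228.5]
tcp_rot: [[-0.742, 0.67, 0.01], [0.67, 0.742, 0.002], [-0.006, 0.008, -1.0]]
contact_force: [-0.4, -0.2, -0.1]
finger_gap: 0.452
```

```bash
cat > mill.py <<'E'
from h import *
import sys
np.set_printoptions(precision=1,suppress=True)
f=arm.grab_frame("wrist"); save(f,sys.argv[1]); P=cloud(f).reshape(-1,3); P=P[~np.isnan(P[:,0])]
for k,z in dict(cover_knob=125.5,cover_pivot=110,collar_lug=66,lug_pointer=82,locked_mark=82,pot_axis=88).items():
    for d in arm.place_of(k,f)[:1]: print(k,round(d["p"],2),np.array(d["at"]),world(f,d["at"],z))
q=P[(P[:,2]>134)&(P[:,2]<142)&(np.hypot(P[:,0]-585,P[:,1]-50)<70)]
if len(q): print("knobtop",len(q),np.median(q,0),(q.min(0)+q.max(0))/2,np.ptp(q,0))
q=P[(P[:,2]>106)&(P[:,2]<114)&(np.hypot(P[:,0]-632,P[:,1]-20)<22)]
if len(q): print("pivtop",len(q),(q.min(0)+q.max(0))/2,np.ptp(q,0))
E
python3 mill.py w12.png; python3 -c "
from h import *
plan([600,87,112],40,step=30)"
```

```text
cover_knob 0.98 [282.4 192.8] [600.6  85.6 125.5]
cover_pivot 0.73 [247.4 250.8] [626.3  24.7 110. ]
collar_lug 0.71 [ 89.  165.7] [477.1 -41.5  66. ]
lug_pointer 0.71 [ 67.6 172.9] [470.7 -52.1  82. ]
locked_mark 0.59 [124.4  87.1] [456.6  41.9  82. ]
pot_axis 0.66 [179.3 204.4] [558.3   2.5  88. ]
knobtop 618 [599.2  90.5 138.8] [600.3  90.  137.6] [21.2 21.1  6.9]
pivtop 650 [631.8  19.5 109. ] [31.9 31.9  6.1]
pos [582.1  68.8 229.1] tool y ang 47.66 t 14.1333 F [-0.5 -0.3 -0.3] gap 0.4519343179176691 n 4
{"tx":-0.1,"ty":6.1,"tz":29.3,"wx":0.14,"wy":0.08,"wz":1.91},
{"tx":0.1,"ty":6.2,"tz":29.3,"wx":0.14,"wy":0.08,"wz":1.91},
{"tx":0.3,"ty":6.2,"tz":29.3,"wx":0.14,"wy":0.08,"wz":1.91},
{"tx":0.4,"ty":6.3,"tz":29.3,"wx":0.14,"wy":0.08,"wz":1.91},
```

View pics/w12.png

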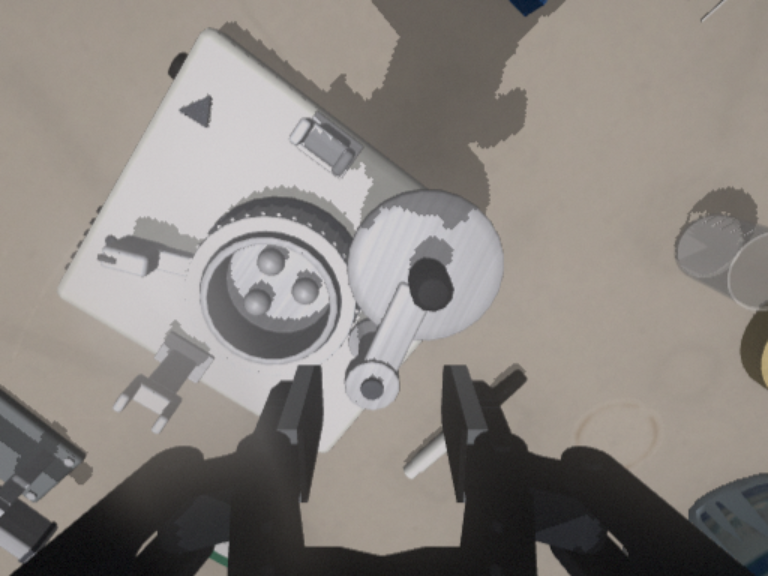

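>>> jog_arm(
  series=[
    {"tx": 0, "ty": 10, "tz": 10, "wx": 0.1, "wy": 0.1, "wz": 1},
    {"tx": 0, "ty": 10, "tz": 18, "wx": 0.1, "wy": 0.1, "wz": 1},
    {"tx": 0, "ty": 7, "tz": 18, "wx": 0.1, "wy": 0.1, "wz": 1},
    {"tx": 0, "ty": 0, "tz": 15, "wx": 0, "wy": 0, "wz": 0},
    {"tx": 0, "ty": 0, "tz": 0, "wx": 0, "wy": 0, "wz": 0},
  ],
)

```text
t: 14.55
eef_pos: [603.3, 85.0, 169.3]
tcp_rot: [[-0.696, 0.718, 0.009], [0.718, 0.696, 0.005], [-0.003, 0.009, -1.0]]
contact_force: [-0.3, 0.6, 0.1]
finger_gap: 0.451
```

```bash
python3 -c "
from h import *
plan([600,89.5,112],44,step=14)"
```

```text
pos [603.3  85.  169.3] tool y ang 44.14 t 14.55 F [-0.3  0.6  0.1] gap 0.45149674343341567 n 5
{"tx":1.1,"ty":0.0,"tz":11.5,"wx":0.11,"wy":0.03,"wz":0.03},
{"tx":1.1,"ty":0.1,"tz":11.5,"wx":0.11,"wy":0.03,"wz":0.03},
{"tx":1.1,"ty":0.1,"tz":11.5,"wx":0.11,"wy":0.03,"wz":0.03},
{"tx":1.1,"ty":0.1,"tz":11.5,"wx":0.11,"wy":0.03,"wz":0.03},
{"tx":1.1,"ty":0.1,"tz":11.5,"wx":0.11,"wy":0.03,"wz":0.03},
```

>>> jog_arm(
  series=[
    {"tx": 1, "ty": 0, "tz": 12, "wx": 0.1, "wy": 0, "wz": 0},
    {"tx": 1, "ty": 0, "tz": 12, "wx": 0.1, "wy": 0, "wz": 0},
    {"tx": 1, "ty": 0, "tz": 12, "wx": 0.1, "wy": 0, "wz": 0},
    {"tx": 1, "ty": 0, "tz": 12, "wx": 0.1, "wy": 0, "wz": 0},
    {"tx": 0, "ty": 0, "tz": 6, "wx": 0, "wy": 0, "wz": 0},
  ],
)

```text
t: 14.97
eef_pos: [602.2, 86.5, 114.1]
tcp_rot: [[-0.695, 0.719, 0.008], [0.719, 0.695, 0.001], [-0.005, 0.006, -1.0]]
contact_force: [0.6, -0.8, 0.3]
finger_gap: 0.448
```

```bash
cat > arc.py <<'E'
from h import *
# arc about C: from current pos to angle a1 radius r, yaw to y1, at z
import sys
from scipy.spatial.transform import Rotation as R
cx,cy,r,a1,y1,z,n=map(float,sys.argv[1:8]); n=int(n)
s=arm.observe(); p=np.array(s["eef_pos"]); T=np.array(s["tcp_rot"])
a0=np.degrees(np.arctan2(p[1]-cy,p[0]-cx))%360; r0=np.hypot(p[0]-cx,p[1]-cy); y0=np.degrees(np.arctan2(T[1,1],T[0,1]))
print("pos",p.round(1),"ang",a0.round(1),"r",r0.round(1),"yaw",y0.round(1),"F",np.round(s["contact_force"],1),"gap",round(s["finger_gap"],3),"t",s["t"])
prev=p
for i in range(1,n+1):
    t=i/n; a=np.radians(a0+(a1-a0)*t); rr=r0+(r-r0)*min(1,t*2); q=np.array([cx+rr*np.cos(a),cy+rr*np.sin(a),p[2]+(z-p[2])*t])
    y=np.radians(y0+(y1-y0)*(i-1)/n); ty=np.array([np.cos(y),np.sin(y),0]); tx=np.array([np.sin(y),-np.cos(y),0])*-1
    tx=np.cross(ty,[0,0,-1.])
    d=q-prev; prev=q
    print("tx %.1f ty %.1f tz %.1f wz %.2f"%(d@tx,d@ty,-d[2],-(y1-y0)/n))
E
python3 arc.py 632.5 19.5 78 191.3 85 112 15
```

```text
pos [602.2  86.5 114.1] ang 114.3 r 73.5 yaw 44.0 F [ 0.6 -0.8  0.3] gap 0.448 t 14.9667
tx 2.5 ty -6.1 tz 0.1 wz -2.73
tx 2.3 ty -6.3 tz 0.1 wz -2.73
tx 2.0 ty -6.4 tz 0.1 wz -2.73
tx 1.8 ty -6.6 tz 0.1 wz -2.73
tx 1.5 ty -6.7 tz 0.1 wz -2.73
tx 1.2 ty -6.8 tz 0.1 wz -2.73
tx 0.9 ty -6.9 tz 0.1 wz -2.73
tx 0.3 ty -7.0 tz 0.1 wz -2.73
tx -0.3 ty -7.0 tz 0.1 wz -2.73
tx -0.5 ty -7.0 tz 0.1 wz -2.73
tx -0.8 ty -6.9 tz 0.1 wz -2.73
tx -1.1 ty -6.9 tz 0.1 wz -2.73
tx -1.4 ty -6.8 tz 0.1 wz -2.73
tx -1.7 ty -6.8 tz 0.1 wz -2.73
tx -2.0 ty -6.7 tz 0.1 wz -2.73
```

>>> jog_arm(
  series=[
    {"tx": 2.5, "ty": -6, "tz": 0, "wx": 0, "wy": 0, "wz": -2.7},
    {"tx": 2.5, "ty": -6, "tz": 0, "wx": 0, "wy": 0, "wz": -2.7},
    {"tx": 2, "ty": -6.5, "tz": 0, "wx": 0, "wy": 0, "wz": -2.7},
    {"tx": 2, "ty": -6.5, "tz": 0, "wx": 0, "wy": 0, "wz": -2.7},
    {"tx": 1.5, "ty": -6.5, "tz": 0, "wx": 0, "wy": 0, "wz": -2.7},
  ],
)

```text
t: 15.38
eef_pos: [575.4, 72.1, 110.9]
tcp_rot: [[-0.85, 0.526, 0.012], [0.527, 0.85, 0.002], [-0.009, 0.008, -1.0]]
contact_force: [0.5, 1.8, -0.3]
finger_gap: 0.452
```

```bash
python3 arc.py 632.5 19.5 78 191.3 85 112 10
```

```text
pos [575.4  72.1 110.9] ang 137.3 r 77.6 yaw 58.2 F [ 0.5  1.8 -0.3] gap 0.452 t 15.3833
tx 1.1 ty -7.2 tz -0.1 wz -2.68
tx 0.8 ty -7.3 tz -0.1 wz -2.68
tx 0.4 ty -7.3 tz -0.1 wz -2.68
tx 0.1 ty -7.3 tz -0.1 wz -2.68
tx -0.3 ty -7.3 tz -0.1 wz -2.68
tx -0.7 ty -7.3 tz -0.1 wz -2.68
tx -1.0 ty -7.3 tz -0.1 wz -2.68
tx -1.4 ty -7.2 tz -0.1 wz -2.68
tx -1.7 ty -7.1 tz -0.1 wz -2.68
tx -2.1 ty -7.0 tz -0.1 wz -2.68
```

>>> jog_arm(
  series=[
    {"tx": 1, "ty": -7, "tz": -0.5, "wx": 0, "wy": 0, "wz": -2.7},
    {"tx": 1, "ty": -7, "tz": -0.5, "wx": 0, "wy": 0, "wz": -2.7},
    {"tx": 0.5, "ty": -7, "tz": 0, "wx": 0, "wy": 0, "wz": -2.7},
    {"tx": 0, "ty": -7, "tz": 0, "wx": 0, "wy": 0, "wz": -2.7},
    {"tx": -0.5, "ty": -7, "tz": 0, "wx": 0, "wy": 0, "wz": -2.7},
  ],
)

```text
t: 15.8
eef_pos: [558.0, 48.1, 111.0]
tcp_rot: [[-0.955, 0.296, 0.016], [0.297, 0.955, 0.011], [-0.012, 0.015, -1.0]]
contact_force: [-1.0, 2.8, 0.2]
finger_gap: 0.453
```

```bash
python3 arc.py 632.5 19.5 78 191.3 85 112 6
```

```text
pos [558.   48.1 111. ] ang 159.0 r 79.8 yaw 72.8 F [-1.   2.8  0.2] gap 0.453 t 15.8
tx -0.5 ty -7.5 tz -0.2 wz -2.04
tx -0.9 ty -7.4 tz -0.2 wz -2.04
tx -1.3 ty -7.3 tz -0.2 wz -2.04
tx -1.1 ty -7.2 tz -0.2 wz -2.04
tx -1.6 ty -7.2 tz -0.2 wz -2.04
tx -2.0 ty -7.1 tz -0.2 wz -2.04
```

>>> jog_arm(
  series=[
    {"tx": -0.5, "ty": -8, "tz": -0.5, "wx": 0, "wy": 0, "wz": -2},
    {"tx": -1, "ty": -8, "tz": 0, "wx": 0, "wy": 0, "wz": -2},
    {"tx": -1.5, "ty": -8, "tz": 0, "wx": 0, "wy": 0, "wz": -2},
    {"tx": -1.5, "ty": -8, "tz": 0, "wx": 0, "wy": 0, "wz": -2},
    {"tx": -1.5, "ty": -7, "tz": 0, "wx": 0, "wy": 0, "wz": -2},
  ],
)

```text
t: 16.22
eef_pos: [552.4, 16.3, 109.6]
tcp_rot: [[-0.994, 0.109, 0.012], [0.109, 0.994, 0.022], [-0.009, 0.023, -1.0]]
contact_force: [-0.8, 2.2, 0.6]
finger_gap: 0.449
```

>>> jog_arm(
  series=[
    {"tx": -2, "ty": -6, "tz": 0, "wx": 0, "wy": 0, "wz": -2},
    {"tx": -2, "ty": -4, "tz": 0, "wx": 0, "wy": 0, "wz": 0},
  ],
)

```text
t: 16.38
eef_pos: [554.4, 7.1, 108.9]
tcp_rot: [[-0.997, 0.071, 0.01], [0.071, 0.997, 0.025], [-0.008, 0.025, -1.0]]
contact_force: [-1.6, 1.5, -0.2]
finger_gap: 0.446
```

```bash
python3 arc.py 632.5 19.5 78 196 87 112 3
```

```text
pos [554.4   7.1 108.9] ang 189.0 r 79.1 yaw 85.9 F [-1.6  1.5 -0.2] gap 0.446 t 16.3833
tx -1.5 ty -2.9 tz -1.0 wz -0.35
tx -1.2 ty -3.0 tz -1.0 wz -0.35
tx -1.0 ty -3.0 tz -1.0 wz -0.35
```

>>> jog_arm(
  series=[
    {"tx": -1.5, "ty": -4, "tz": -0.5, "wx": 0.5, "wy": 0, "wz": 0},
    {"tx": -1.5, "ty": -4, "tz": 0, "wx": 0.5, "wy": 0, "wz": 0},
    {"tx": -1, "ty": -4, "tz": 0, "wx": 0, "wy": 0, "wz": 0},
  ],
)

```text
t: 16.63
eef_pos: [557.3, -4.3, 108.7]
tcp_rot: [[-0.997, 0.072, 0.007], [0.072, 0.997, 0.008], [-0.007, 0.008, -1.0]]
contact_force: [-0.3, 2.4, 0.1]
finger_gap: 0.454
```

>>> jog_arm(
  series=[
    {"tx": -1, "ty": -4, "tz": 0, "wx": 0, "wy": 0, "wz": 0},
    {"tx": -1, "ty": -4, "tz": 0, "wx": 0, "wy": 0, "wz": 0},
  ],
)

```text
t: 16.8
eef_pos: [557.4, -4.9, 108.4]
tcp_rot: [[-0.998, 0.069, 0.003], [0.069, 0.997, 0.018], [-0.002, 0.018, -1.0]]
contact_force: [-3.4, 10.4, 2.9]
finger_gap: 0.448
```

>>> jog_arm(
  series=[
    {"tx": -0.5, "ty": -5, "tz": 0, "wx": 0, "wy": 0, "wz": 0},
    {"tx": -0.5, "ty": -5, "tz": 0, "wx": 0, "wy": 0, "wz": 0},
  ],
)

```text
t: 16.97
eef_pos: [557.4, -4.6, 108.2]
tcp_rot: [[-0.998, 0.062, 0.001], [0.062, 0.998, 0.03], [0.001, 0.03, -1.0]]
contact_force: [-1.6, 10.6, 0.5]
finger_gap: 0.45
```

>>> jog_arm(
  series=[
    {"tx": 0, "ty": 5, "tz": -3, "wx": 0, "wy": 0, "wz": 0},
    {"tx": 0, "ty": 3, "tz": -15, "wx": 0, "wy": 0, "wz": 0},
    {"tx": 0, "ty": 0, "tz": -25, "wx": 0, "wy": 0, "wz": 0},
    {"tx": 5, "ty": 0, "tz": -35, "wx": 0, "wy": 0, "wz": 0},
    {"tx": 10, "ty": 0, "tz": -30, "wx": 0, "wy": 0, "wz": 0},
  ],
)

```text
t: 17.38
eef_pos: [540.4, 0.2, 212.7]
tcp_rot: [[-0.998, 0.064, -0.01], [0.063, 0.998, 0.022], [0.012, 0.021, -1.0]]
contact_force: [-0.3, 0.3, 0.0]
finger_gap: 0.452
```

```bash
python3 mill.py w13.png; python3 -c "
from h import *
plan([500,-30,190],20,step=30)"
```

```text
cover_knob 0.93 [258.8 218.5] [558.    4.2 125.5]
cover_pivot 0.6 [275.3 277.7] [620.2  15.2 110. ]
collar_lug 0.9 [191.8 109.2] [479.2 -45.9  66. ]
lug_pointer 0.82 [182.2  97.8] [468.9 -49.7  82. ]
locked_mark 0.59 [292.6  74.5] [457.   38.2  82. ]
pot_axis 0.8 [259.8 199.7] [556.6   6.4  88. ]
knobtop 662 [554.4   3.5 138.7] [556.    3.5 137.8] [21.1 20.6  7.2]
pivtop 651 [632.   18.2 109. ] [32.2 29.4  6.1]
pos [539.1   1.  209.9] tool y ang 86.4 t 17.7333 F [0.5 0.6 0.3] gap 0.4500793653442004 n 11
{"tx":3.3,"ty":-3.1,"tz":1.8,"wx":0.06,"wy":-0.14,"wz":6.04},
{"tx":3.0,"ty":-3.4,"tz":1.8,"wx":0.06,"wy":-0.14,"wz":6.04},
{"tx":2.6,"ty":-3.7,"tz":1.8,"wx":0.06,"wy":-0.14,"wz":6.04},
{"tx":2.2,"ty":-4.0,"tz":1.8,"wx":0.06,"wy":-0.14,"wz":6.04},
{"tx":1.8,"ty":-4.2,"tz":1.8,"wx":0.06,"wy":-0.14,"wz":6.04},
{"tx":1.4,"ty":-4.3,"tz":1.8,"wx":0.06,"wy":-0.14,"wz":6.04},
{"tx":0.9,"ty":-4.5,"tz":1.8,"wx":0.06,"wy":-0.14,"wz":6.04},
{"tx":0.4,"ty":-4.5,"tz":1.8,"wx":0.06,"wy":-0.14,"wz":6.04},
{"tx":-0.0,"ty":-4.5,"tz":1.8,"wx":0.06,"wy":-0.14,"wz":6.04},
{"tx":-0.5,"ty":-4.5,"tz":1.8,"wx":0.06,"wy":-0.14,"wz":6.04},
{"tx":-1.0,"ty":-4.4,"tz":1.8,"wx":0.06,"wy":-0.14,"wz":6.04},
```

View pics/w13.png

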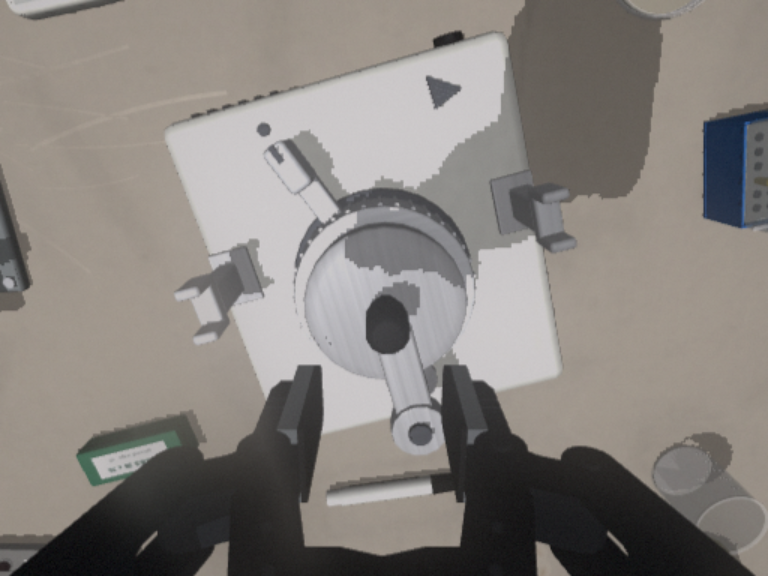

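```bash
cat > ang.py <<'E'
from h import *
np.set_printoptions(precision=1,suppress=True)
import sys
def ang(p,O=(556.2,3.8)): return round(np.degrees(np.arctan2(p[1]-O[1],p[0]-O[0]))%360,2),round(np.hypot(p[0]-O[0],p[1]-O[1]),1)
def run(f):
    P=cloud(f); g=f["img"].max(2); r=np.hypot(P[...,0]-556.2,P[...,1]-3.8); a=np.degrees(np.arctan2(P[...,1]-3.8,P[...,0]-556.2))%360
    m=((g<105)&(P[...,2]>36)&(P[...,2]<52)&(r>100)&(r<135)&(a>145)&(a<225)).astype(np.uint8)
    n,l,st,c=cv2.connectedComponentsWithStats(m)
    for i in range(1,n):
        if st[i,4]>12:
            w=P[l==i].mean(0); print("dark",st[i,4],c[i],w,ang(w)); 
            if st[i,4]>100:
                t=cv2.minEnclosingTriangle(np.argwhere(l==i)[:,::-1].astype(np.float32).reshape(-1,1,2))[1].reshape(3,2)
                for v in t: print("  vtx",v,ang(world(f,v,w[2])))
    q=P[(P[...,2]>74)&(P[...,2]<86)&(r>72)&(r<110)&(a>140)&(a<225)]
    if len(q)>10: print("lugtop",len(q),q.mean(0),ang(q.mean(0)),box(q))
    for k in("lug_pointer","locked_mark","collar_lug"):
        for d in arm.place_of(k,f)[:1]: w=world(f,d["at"],66 if k=="collar_lug" else 82); print(k,round(d["p"],2),w,ang(w))
if __name__=="__main__":
    for c in sys.argv[2:]:
        f=arm.grab_frame(c); save(f,c+sys.argv[1]+".png"); print(c); run(f)
    s=arm.observe(); print(s["t"],s["eef_pos"])
E
python3 ang.py 14 wrist side
```

```text
wrist
dark 220 [292.9  62.2] [444.7  44.4  43.3] (np.float64(160.0), np.float64(118.6))
  vtx [306.7  60.6] (np.float64(154.81), np.float64(123.9))
  vtx [282.1  52.4] (np.float64(165.3), np.float64(124.1))
  vtx [289.6  74.8] (np.float64(159.72), np.float64(107.9))
dark 34 [174.5  87.6] [459.3 -61.4  42.3] (np.float64(213.94), np.float64(116.8))
lugtop 640 [479.4 -43.5  81.7] (np.float64(211.63), np.float64(90.2)) (array([479.9, -44.1]), array([27.7, 14.3]), 32.5)
lug_pointer 0.9 [467.8 -48.6  82. ] (np.float64(210.65), np.float64(102.8))
locked_mark 0.55 [459.7  40.   82. ] (np.float64(159.42), np.float64(103.1))
collar_lug 0.58 [478.4 -45.   66. ] (np.float64(212.11), np.float64(91.9))
side
dark 14 [212.4 231.9] [447.8  40.4  44.9] (np.float64(161.32), np.float64(114.4))
lugtop 45 [482.9 -49.2  81.6] (np.float64(215.85), np.float64(90.4)) (array([483.1, -47.7]), array([29.9, 14.3]), 34.3)
lug_pointer 0.85 [477.1 -54.6  82. ] (np.float64(216.45), np.float64(98.3))
locked_mark 0.97 [456.4  39.5  82. ] (np.float64(160.31), np.float64(106.0))
collar_lug 0.62 [481.7 -52.   66. ] (np.float64(216.85), np.float64(93.1))
18.1333 [539.6   1.2 211. ]
```

```bash
python3 -c "
from h import *
print(arm.observe()['q'])
plan([479,-43.5,135],110,step=20)"
```

```text
[-26.81039206   6.1116874   26.73536172 100.89761979  -4.29628988
  74.35096603  87.41640898]
pos [539.6   1.2 211. ] tool y ang 86.41 t 18.1333 F [-0.3  0.3  0.9] gap 0.4526482956779935 n 6
{"tx":9.5,"ty":-8.4,"tz":12.6,"wx":0.25,"wy":-0.08,"wz":-3.93},
{"tx":10.0,"ty":-7.6,"tz":12.6,"wx":0.25,"wy":-0.08,"wz":-3.93},
{"tx":10.5,"ty":-6.9,"tz":12.6,"wx":0.25,"wy":-0.08,"wz":-3.93},
{"tx":11.0,"ty":-6.1,"tz":12.6,"wx":0.25,"wy":-0.08,"wz":-3.93},
{"tx":11.4,"ty":-5.3,"tz":12.7,"wx":0.25,"wy":-0.08,"wz":-3.93},
{"tx":11.8,"ty":-4.4,"tz":12.7,"wx":0.25,"wy":-0.08,"wz":-3.93},
```

>>> jog_arm(
  series=[
    {"tx": 10, "ty": -8.5, "tz": 6, "wx": 0.2, "wy": 0, "wz": -4},
    {"tx": 10, "ty": -7.5, "tz": 10, "wx": 0.2, "wy": 0, "wz": -4},
    {"tx": 10.5, "ty": -7, "tz": 13, "wx": 0.2, "wy": 0, "wz": -4},
    {"tx": 11, "ty": -6, "tz": 13, "wx": 0.2, "wy": 0, "wz": -4},
    {"tx": 11, "ty": -5, "tz": 13, "wx": 0.2, "wy": 0, "wz": -4},
  ],
)

```text
t: 18.55
eef_pos: [492.0, -35.5, 156.7]
tcp_rot: [[-0.954, -0.3, -0.002], [-0.3, 0.954, 0.006], [-0.0, 0.007, -1.0]]
contact_force: [0.7, -0.3, -0.2]
finger_gap: 0.451
```

>>> jog_arm(
  series=[
    {"tx": 8, "ty": -3, "tz": 8, "wx": 0, "wy": 0, "wz": -2},
    {"tx": 0, "ty": 0, "tz": 0, "wx": 0, "wy": 0, "wz": 0},
    {"tx": 0, "ty": 0, "tz": 0, "wx": 0, "wy": 0, "wz": 0},
  ],
)

```text
t: 18.8
eef_pos: [481.4, -42.5, 145.8]
tcp_rot: [[-0.943, -0.334, -0.007], [-0.334, 0.943, 0.006], [0.004, 0.008, -1.0]]
contact_force: [0.9, 0.3, 0.1]
finger_gap: 0.451
```

```bash
python3 -c "
from h import *
f=arm.grab_frame('wrist');save(f,'w15.png')
print(arm.observe()['q'])
plan([479,-43.5,57],110,step=15)"
```

```text
[-24.40947728   1.49974277  27.13185405 113.0059039   -1.11283616
  66.07381567 112.69329914]
pos [481.4 -42.5 145.9] tool y ang 109.52 t 18.85 F [-0.9  0.1  0.5] gap 0.4496473885490312 n 6
{"tx":0.4,"ty":-0.1,"tz":14.8,"wx":0.08,"wy":-0.04,"wz":-0.08},
{"tx":0.4,"ty":-0.1,"tz":14.8,"wx":0.08,"wy":-0.04,"wz":-0.08},
{"tx":0.4,"ty":-0.1,"tz":14.8,"wx":0.08,"wy":-0.04,"wz":-0.08},
{"tx":0.4,"ty":-0.1,"tz":14.8,"wx":0.08,"wy":-0.04,"wz":-0.08},
{"tx":0.4,"ty":-0.1,"tz":14.8,"wx":0.08,"wy":-0.04,"wz":-0.08},
{"tx":0.4,"ty":-0.0,"tz":14.8,"wx":0.08,"wy":-0.04,"wz":-0.08},
```

View pics/w15.png

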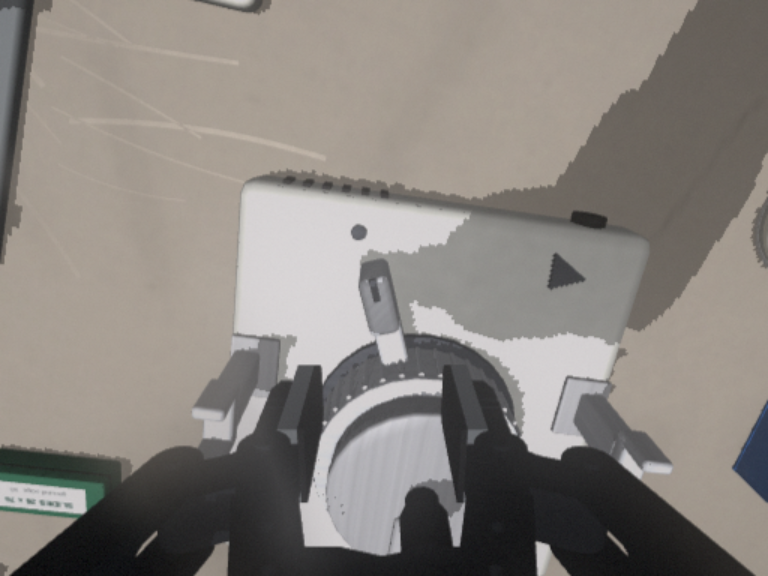

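>>> jog_arm(
  series=[
    {"tx": 0.5, "ty": 0, "tz": 15, "wx": 0, "wy": 0, "wz": 0},
    {"tx": 0.5, "ty": 0, "tz": 15, "wx": 0, "wy": 0, "wz": 0},
    {"tx": 0.5, "ty": 0, "tz": 15, "wx": 0, "wy": 0, "wz": 0},
    {"tx": 0.5, "ty": 0, "tz": 15, "wx": 0, "wy": 0, "wz": 0},
    {"tx": 0, "ty": 0, "tz": 14, "wx": 0, "wy": 0, "wz": 0},
  ],
)

```text
t: 19.27
eef_pos: [489.0, -40.2, 77.1]
tcp_rot: [[-0.943, -0.332, 0.01], [-0.332, 0.943, 0.008], [-0.012, 0.004, -1.0]]
contact_force: [0.8, -0.0, 0.5]
finger_gap: 0.451
```

```bash
python3 arc.py 556.2 3.8 91 170 80 57 12
```

```text
pos [489.  -40.2  77.1] ang 213.2 r 80.4 yaw 109.4 F [ 0.8 -0.   0.5] gap 0.451 t 19.2667
tx 2.8 ty 4.6 tz 1.7 wz 2.45
tx 2.7 ty 4.8 tz 1.7 wz 2.45
tx 2.6 ty 5.0 tz 1.7 wz 2.45
tx 2.6 ty 5.1 tz 1.7 wz 2.45
tx 2.5 ty 5.3 tz 1.7 wz 2.45
tx 2.4 ty 5.4 tz 1.7 wz 2.45
tx 0.5 ty 5.7 tz 1.7 wz 2.45
tx 0.4 ty 5.7 tz 1.7 wz 2.45
tx 0.3 ty 5.7 tz 1.7 wz 2.45
tx 0.2 ty 5.7 tz 1.7 wz 2.45
tx 0.0 ty 5.7 tz 1.7 wz 2.45
tx -0.1 ty 5.7 tz 1.7 wz 2.45
```

>>> jog_arm(
  series=[
    {"tx": 5, "ty": -0.5, "tz": 8, "wx": 0, "wy": 0.5, "wz": 0},
    {"tx": 5, "ty": -0.5, "tz": 10, "wx": 0, "wy": 0.3, "wz": 0},
    {"tx": 0, "ty": 0, "tz": 2, "wx": 0, "wy": 0, "wz": 0},
    {"tx": 0, "ty": 0, "tz": 0, "wx": 0, "wy": 0, "wz": 0},
  ],
)

```text
t: 19.6
eef_pos: [480.6, -43.4, 55.2]
tcp_rot: [[-0.943, -0.333, -0.005], [-0.333, 0.943, 0.002], [0.004, 0.003, -1.0]]
contact_force: [0.6, 1.0, -0.4]
finger_gap: 0.448
```

```bash
python3 arc.py 556.2 3.8 91 170 80 57 11
```

```text
pos [480.6 -43.4  55.2] ang 212.0 r 89.1 yaw 109.4 F [ 0.6  1.  -0.4] gap 0.448 t 19.6
tx 1.4 ty 5.8 tz -0.2 wz 2.68
tx 1.3 ty 5.8 tz -0.2 wz 2.68
tx 1.2 ty 5.9 tz -0.2 wz 2.68
tx 1.1 ty 5.9 tz -0.2 wz 2.68
tx 1.0 ty 6.0 tz -0.2 wz 2.68
tx 0.7 ty 6.0 tz -0.2 wz 2.68
tx 0.4 ty 6.0 tz -0.2 wz 2.68
tx 0.3 ty 6.1 tz -0.2 wz 2.68
tx 0.2 ty 6.1 tz -0.2 wz 2.68
tx 0.0 ty 6.1 tz -0.2 wz 2.68
tx -0.1 ty 6.1 tz -0.2 wz 2.68
```

>>> jog_arm(
  series=[
    {"tx": 1.5, "ty": 6, "tz": 0, "wx": 0, "wy": 0, "wz": 2.7},
    {"tx": 1.5, "ty": 6, "tz": 0, "wx": 0, "wy": 0, "wz": 2.7},
    {"tx": 1, "ty": 6, "tz": 0, "wx": 0, "wy": 0, "wz": 2.7},
    {"tx": 1, "ty": 6, "tz": 0, "wx": 0, "wy": 0, "wz": 2.7},
    {"tx": 1, "ty": 6, "tz": 0, "wx": 0, "wy": 0, "wz": 2.7},
  ],
)

```text
t: 20.02
eef_pos: [470.2, -19.6, 58.1]
tcp_rot: [[-0.996, -0.089, 0.001], [-0.089, 0.996, -0.003], [-0.0, -0.003, -1.0]]
contact_force: [0.0, -2.8, -3.2]
finger_gap: 0.454
```

```bash
python3 arc.py 556.2 3.8 91 164 76 57 6
```

```text
pos [470.2 -19.6  58.1] ang 195.2 r 89.1 yaw 95.1 F [ 0.  -2.8 -3.2] gap 0.454 t 20.0167
tx 1.7 ty 8.0 tz 0.2 wz 3.18
tx 1.4 ty 8.1 tz 0.2 wz 3.18
tx 1.1 ty 8.2 tz 0.2 wz 3.18
tx 0.2 ty 8.3 tz 0.2 wz 3.18
tx -0.1 ty 8.3 tz 0.2 wz 3.18
tx -0.4 ty 8.3 tz 0.2 wz 3.18
```

>>> jog_arm(
  series=[
    {"tx": 1.5, "ty": 8, "tz": 0, "wx": 0, "wy": 0, "wz": 2.5},
    {"tx": 1.5, "ty": 8, "tz": 0, "wx": 0, "wy": 0, "wz": 2.5},
    {"tx": 1, "ty": 8, "tz": 0, "wx": 0, "wy": 0, "wz": 2.5},
    {"tx": 0, "ty": 8, "tz": 0, "wx": 0, "wy": 0, "wz": 2.5},
    {"tx": 0, "ty": 8, "tz": 0, "wx": 0, "wy": 0, "wz": 2.5},
  ],
)

```text
t: 20.43
eef_pos: [467.0, 16.0, 60.6]
tcp_rot: [[-0.989, 0.146, 0.003], [0.146, 0.989, -0.008], [-0.004, -0.007, -1.0]]
contact_force: [-1.2, -2.9, -1.4]
finger_gap: 0.45
```

```bash
python3 arc.py 556.2 3.8 91 158 76 57 4; python3 ang.py 16 wrist
```

```text
pos [467.   16.   60.6] ang 172.2 r 90.0 yaw 81.6 F [-1.2 -2.9 -1.4] gap 0.45 t 20.4333
tx 0.4 ty 5.6 tz 0.9 wz 1.40
tx 0.1 ty 5.6 tz 0.9 wz 1.40
tx -0.5 ty 5.6 tz 0.9 wz 1.40
tx -0.7 ty 5.6 tz 0.9 wz 1.40
wrist
dark 755 [303.5 192.1] [444.2  44.6  43.1] (np.float64(159.97), np.float64(119.2))
  vtx [331.4 187. ] (np.float64(153.98), np.float64(125.5))
  vtx [282.  176.7] (np.float64(165.73), np.float64(125.6))
  vtx [298.  212.7] (np.float64(159.98), np.float64(107.7))
lugtop 3242 [462.7  10.5  80.9] (np.float64(175.89), np.float64(93.7)) (array([466.4,  16.8]), array([65.7, 28.7]), 86.3)
lug_pointer 0.76 [454.    6.6  82. ] (np.float64(178.43), np.float64(102.3))
locked_mark 0.66 [458.6  38.6  82. ] (np.float64(160.4), np.float64(103.6))
collar_lug 0.8 [464.    4.7  66. ] (np.float64(179.43), np.float64(92.2))
20.6333 [467.9  16.8  60.8]
```

>>> jog_arm(
  series=[
    {"tx": 0, "ty": 6, "tz": 0.5, "wx": 0, "wy": 0, "wz": 1.5},
    {"tx": 0, "ty": 6, "tz": 0.5, "wx": 0, "wy": 0, "wz": 1.5},
    {"tx": -0.5, "ty": 6, "tz": 0.5, "wx": 0, "wy": 0, "wz": 1.5},
    {"tx": -1, "ty": 4, "tz": 0.5, "wx": 0, "wy": 0, "wz": 1},
    {"tx": 0, "ty": 0, "tz": 0, "wx": 0, "wy": 0, "wz": 0},
  ],
)

```text
t: 21.05
eef_pos: [473.0, 33.8, 59.9]
tcp_rot: [[-0.971, 0.24, 0.003], [0.24, 0.971, -0.009], [-0.005, -0.008, -1.0]]
contact_force: [0.0, 0.7, 0.4]
finger_gap: 0.447
```

```bash
cat > lug.py <<'E'
from h import *
from ang import ang
np.set_printoptions(precision=1,suppress=True)
f=arm.grab_frame("wrist"); P=cloud(f); O=(556.2,3.8)
r=np.hypot(P[...,0]-O[0],P[...,1]-O[1]); a=np.degrees(np.arctan2(P[...,1]-O[1],P[...,0]-O[0]))%360
s=arm.observe(); T=np.array(s["tcp_rot"]); L=(P-s["eef_pos"])@T
m=(P[...,2]>78)&(P[...,2]<86)&(r>74)&(r<108)&(abs(L[...,1])<17)&(a>140)&(a<225)&(f["img"].max(2)>70)
q=P[m]; print("lugtop",len(q),q.mean(0),ang(q.mean(0)),box(q),"median ang",np.median(a[m]),"ext",np.percentile(a[m],[2,98]))
for k in("lug_pointer","collar_lug"):
    for d in arm.place_of(k,f)[:1]: w=world(f,d["at"],66 if k=="collar_lug" else 82); print(k,round(d["p"],2),ang(w))
save(f,"lug%d.png"%f["shot"]); print(f["shot"])
E
python3 lug.py; python3 arc.py 556.2 3.8 91 152.5 70 57 2
```

```text
lugtop 1707 [466.8  24.4  82. ] (np.float64(167.02), np.float64(91.8)) (array([468. ,  24.1]), array([12.7, 28.5]), 76.7) median ang 166.94108230325796 ext [163.2 171. ]
lug_pointer 0.67 (np.float64(166.5), np.float64(102.5))
collar_lug 0.59 (np.float64(168.92), np.float64(90.3))
22
pos [473.3  33.6  60.1] ang 160.2 r 88.1 yaw 76.1 F [ 1.4 -0.2 -0.6] gap 0.45 t 21.2
tx 2.0 ty 6.4 tz 1.5 wz 3.07
tx -0.9 ty 6.1 tz 1.5 wz 3.07
```

>>> jog_arm(
  series=[
    {"tx": 1, "ty": 5, "tz": 0.5, "wx": 0, "wy": 0, "wz": 1.5},
    {"tx": 0, "ty": 4, "tz": 0, "wx": 0, "wy": 0, "wz": 1.5},
    {"tx": 0, "ty": 0, "tz": 0, "wx": 0, "wy": 0, "wz": 0},
  ],
)

```text
t: 21.45
eef_pos: [474.1, 36.8, 59.9]
tcp_rot: [[-0.956, 0.294, 0.003], [0.294, 0.956, -0.015], [-0.007, -0.013, -1.0]]
contact_force: [-0.3, 0.4, 0.2]
finger_gap: 0.446
```

```bash
python3 lug.py; python3 arc.py 556.2 3.8 91 152.5 70 57 2
```

```text
lugtop 1772 [467.8  28.3  81.9] (np.float64(164.53), np.float64(91.7)) (array([469.1,  27.8]), array([13.2, 28.5]), 73.1) median ang 164.4328429195055 ext [160.6 168.7]
lug_pointer 0.63 (np.float64(164.1), np.float64(102.7))
collar_lug 0.65 (np.float64(166.06), np.float64(89.5))
23
pos [474.3  37.1  59.9] ang 157.9 r 88.5 yaw 73.0 F [ 0.1 -3.8  0.3] gap 0.45 t 21.6
tx 2.1 ty 4.5 tz 1.4 wz 1.49
tx -0.6 ty 4.2 tz 1.4 wz 1.49
```

>>> jog_arm(
  series=[
    {"tx": 1, "ty": 5, "tz": 0, "wx": 0, "wy": 0, "wz": 1},
    {"tx": 0, "ty": 4, "tz": 0, "wx": 0, "wy": 0, "wz": 1},
    {"tx": 0, "ty": 0, "tz": 0, "wx": 0, "wy": 0, "wz": 0},
  ],
)

```text
t: 21.85
eef_pos: [473.4, 36.9, 59.8]
tcp_rot: [[-0.944, 0.331, -0.003], [0.331, 0.943, -0.024], [-0.005, -0.024, -1.0]]
contact_force: [-0.3, 0.5, 0.4]
finger_gap: 0.449
```

```bash
python3 lug.py; python3 arc.py 556.2 3.8 91 152.5 70 57 2
```

```text
lugtop 1783 [468.   28.6  81.9] (np.float64(164.27), np.float64(91.6)) (array([469.1,  27.8]), array([14.1, 28.4]), 73.9) median ang 164.16845460156648 ext [160.3 168.7]
lug_pointer 0.62 (np.float64(164.36), np.float64(101.9))
collar_lug 0.63 (np.float64(164.95), np.float64(90.2))
24
pos [473.5  37.   59.7] ang 158.1 r 89.1 yaw 70.7 F [ 0.  -4.4  0.6] gap 0.451 t 22.0
tx 1.6 ty 4.5 tz 1.4 wz 0.36
tx -0.5 ty 4.4 tz 1.4 wz 0.36
```

>>> jog_arm(
  series=[
    {"tx": 1, "ty": 6, "tz": 0, "wx": -1, "wy": 0, "wz": 0},
    {"tx": 0, "ty": 7, "tz": 0, "wx": -0.5, "wy": 0, "wz": 0},
  ],
)

```text
t: 22.17
eef_pos: [474.8, 38.8, 59.0]
tcp_rot: [[-0.942, 0.335, 0.0], [0.335, 0.942, -0.012], [-0.004, -0.011, -1.0]]
contact_force: [-7.0, -19.9, 10.4]
finger_gap: 0.451
```

```bash
python3 lug.py; python3 arc.py 556.2 3.8 91 152.5 70 57 2
```

```text
lugtop 1701 [468.4  30.1  82. ] (np.float64(163.32), np.float64(91.6)) (array([469.5,  29.8]), array([12.7, 28.2]), 70.8) median ang 163.2259436265949 ext [159.5 167.4]
lug_pointer 0.62 (np.float64(163.07), np.float64(103.2))
collar_lug 0.66 (np.float64(164.04), np.float64(89.6))
25
pos [475.1  38.9  58.9] ang 156.6 r 88.3 yaw 70.4 F [ -3.8 -16.6   5.1] gap 0.443 t 22.3167
tx 2.4 ty 3.4 tz 1.0 wz 0.21
tx -0.4 ty 3.2 tz 1.0 wz 0.21
```

View pics/lug25.png

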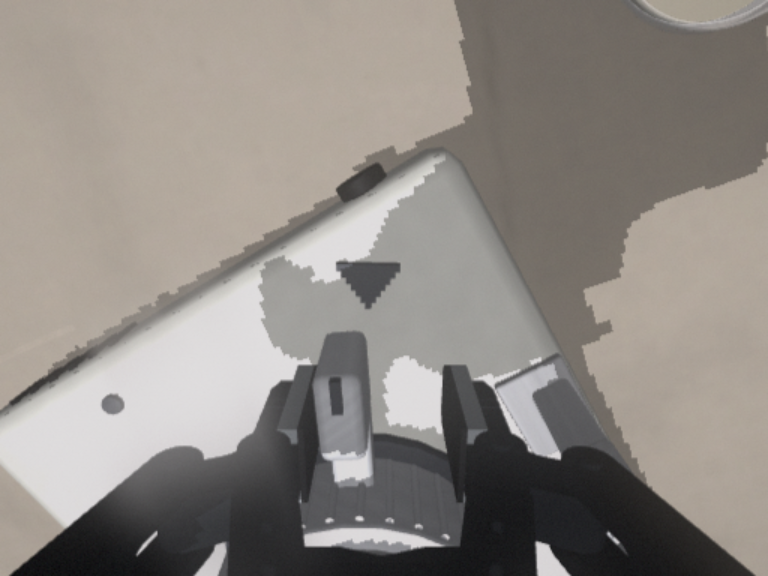

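>>> jog_arm(
  series=[
    {"tx": 0, "ty": -6, "tz": 0, "wx": 0, "wy": 0, "wz": 0},
    {"tx": 0, "ty": -2, "tz": -10, "wx": -0.4, "wy": 0.2, "wz": 0},
    {"tx": 0, "ty": 0, "tz": -20, "wx": -0.2, "wy": 0, "wz": 0},
    {"tx": 0, "ty": 0, "tz": -20, "wx": 0, "wy": 0, "wz": 0},
    {"tx": 3, "ty": -10, "tz": 0, "wx": 0, "wy": 0, "wz": 0},
  ],
)

```text
t: 22.73
eef_pos: [466.8, 26.1, 112.0]
tcp_rot: [[-0.943, 0.332, 0.002], [0.332, 0.943, 0.004], [-0.0, 0.005, -1.0]]
contact_force: [0.8, 0.9, 0.5]
finger_gap: 0.452
```

>>> jog_arm(
  series=[
    {"tx": 3, "ty": -12, "tz": 0, "wx": 0, "wy": 0, "wz": 0},
    {"tx": 3, "ty": -12, "tz": 0, "wx": 0, "wy": 0, "wz": 0},
    {"tx": 0, "ty": -5, "tz": 0, "wx": 0, "wy": 0, "wz": 0},
    {"tx": 0, "ty": 0, "tz": 0, "wx": 0, "wy": 0, "wz": 0},
    {"tx": 0, "ty": 0, "tz": 0, "wx": 0, "wy": 0, "wz": 0},
  ],
  jaw=1,
  force=40,
)

```text
t: 23.15
eef_pos: [449.0, -0.7, 112.5]
tcp_rot: [[-0.944, 0.33, 0.004], [0.33, 0.944, 0.009], [-0.001, 0.01, -1.0]]
contact_force: [-0.2, 0.5, 0.2]
finger_gap: 0.002
```

```bash
python3 ang.py 17 wrist; python3 arc.py 556.2 3.8 92 183 70 100 1
```

```text
wrist
dark 439 [315.  176.8] [444.4  44.7  43. ] (np.float64(159.92), np.float64(119.1))
  vtx [334.9 169. ] (np.float64(154.06), np.float64(125.2))
  vtx [296.9 169. ] (np.float64(165.57), np.float64(124.9))
  vtx [313.4 193.1] (np.float64(160.02), np.float64(107.6))
lugtop 1112 [467.3  28.6  81.4] (np.float64(164.42), np.float64(92.3)) (array([469.4,  28.7]), array([14.1, 28.1]), 73.2)
lug_pointer 0.73 [458.5  34.5  82. ] (np.float64(162.56), np.float64(102.4))
locked_mark 0.84 [459.2  41.   82. ] (np.float64(159.03), np.float64(103.8))
collar_lug 0.8 [470.7  26.7  66. ] (np.float64(165.01), np.float64(88.5))
23.35 [449.6  -0.1 112.6]
pos [ 4.496e+02 -1.000e-01  1.126e+02] ang 182.1 r 106.7 yaw 70.8 F [-0.1  0.7  0. ] gap -0.004 t 23.35
tx -14.2 ty 4.0 tz 12.6 wz 0.79
```

View pics/wrist17.png

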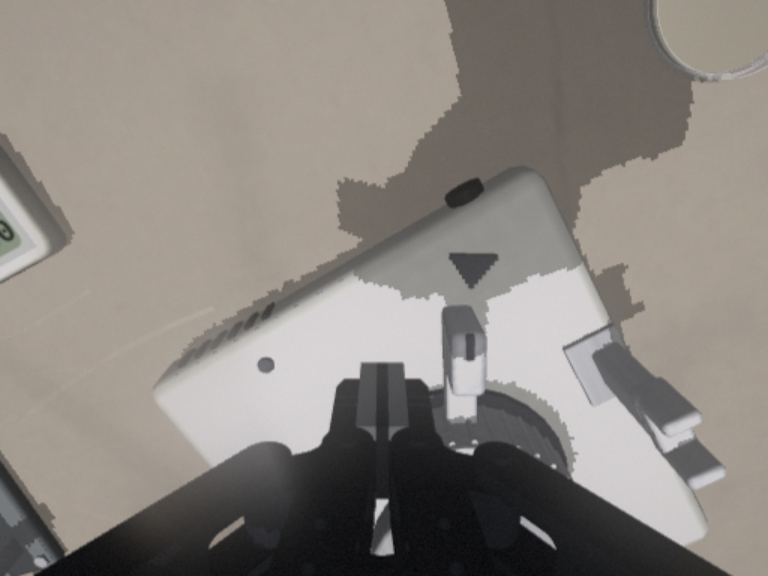

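>>> jog_arm(
  series=[
    {"tx": -6, "ty": 0, "tz": 10, "wx": 0.3, "wy": 0, "wz": 0},
    {"tx": -5, "ty": 0, "tz": 14, "wx": 0.3, "wy": 0, "wz": 0},
    {"tx": 0, "ty": 0, "tz": 14, "wx": 0, "wy": 0, "wz": 0},
    {"tx": 0, "ty": 0, "tz": 9, "wx": 0, "wy": 0, "wz": 0},
    {"tx": 0, "ty": 0, "tz": 0, "wx": 0, "wy": 0, "wz": 0},
  ],
)

```text
t: 23.77
eef_pos: [462.4, -1.7, 64.0]
tcp_rot: [[-0.945, 0.326, 0.002], [0.326, 0.945, -0.002], [-0.003, -0.001, -1.0]]
contact_force: [-0.3, -0.5, 0.7]
finger_gap: -0.005
```

```bash
python3 arc.py 556.2 3.8 92 172 70 62 2;python3 -c "
from h import *
s=arm.observe();print((np.array([469.4,28.7,60])-s['eef_pos'])@np.array(s['tcp_rot']))"
```

```text
pos [462.4  -1.7  64. ] ang 183.3 r 94.0 yaw 71.0 F [-0.3 -0.5  0.7] gap -0.005 t 23.7667
tx 1.2 ty 9.3 tz 1.0 wz 0.50
tx 2.3 ty 8.8 tz 1.0 wz 0.50
[ 3.26512403 31.01533143  4.00105464]
```

>>> jog_arm(
  series=[
    {"tx": 0, "ty": 6, "tz": 0, "wx": 0, "wy": 0, "wz": 0},
    {"tx": 0, "ty": 6, "tz": 0, "wx": 0, "wy": 0, "wz": 0},
    {"tx": 0, "ty": 3, "tz": 0, "wx": 0, "wy": 0, "wz": 0},
    {"tx": 0, "ty": 0, "tz": 0, "wx": 0, "wy": 0, "wz": 0},
  ],
)

```text
t: 24.1
eef_pos: [466.5, 13.1, 63.9]
tcp_rot: [[-0.946, 0.325, -0.001], [0.325, 0.946, -0.004], [-0.0, -0.004, -1.0]]
contact_force: [-1.2, -0.9, -0.5]
finger_gap: -0.0
```

```bash
cat > lug2.py <<'E'
from h import *
from ang import ang
np.set_printoptions(precision=2,suppress=True)
f=arm.grab_frame("wrist"); P=cloud(f); O=(556.2,3.8)
r=np.hypot(P[...,0]-O[0],P[...,1]-O[1]); a=np.degrees(np.arctan2(P[...,1]-O[1],P[...,0]-O[0]))%360
s=arm.observe(); T=np.array(s["tcp_rot"]); L=(P-s["eef_pos"])@T
m=(P[...,2]>80)&(P[...,2]<84)&(r>74)&(r<108)&(a>140)&(a<172)&(L[...,1]>8)&(f["img"].max(2)>60)
q=P[m]; print("lugtop",len(q),q.mean(0),ang(q.mean(0)),box(q),"median ang",np.median(a[m]),np.percentile(a[m],[2,98]),"local y",L[m][:,1].min(),"r",np.percentile(r[m],[1,99]))
for k in("lug_pointer","locked_mark","collar_lug"):
    for d in arm.place_of(k,f)[:1]: w=world(f,d["at"],66 if k=="collar_lug" else 82); print(k,round(d["p"],2),ang(w))
save(f,"lug%d.png"%f["shot"]); print(s["eef_pos"],s["contact_force"],s["t"])
E
python3 lug2.py
```

```text
lugtop 1397 [469.87  34.37  82.03] (np.float64(160.5), np.float64(91.6)) (array([470.9,  33.7]), array([14. , 27.8]), 70.8) median ang 160.53168740354914 [156.55 164.32] local y 13.824735864193213 r [ 77.63 103.76]
lug_pointer 0.97 (np.float64(159.43), np.float64(103.6))
collar_lug 0.62 (np.float64(160.82), np.float64(89.1))
[466.6   13.09  64.  ] [-1.08 -0.97 -0.49] 24.15
```

>>> jog_arm(
  series=[
    {"tx": 0, "ty": 2.5, "tz": 0, "wx": 0, "wy": 0, "wz": 0},
    {"tx": 0, "ty": 0, "tz": 0, "wx": 0, "wy": 0, "wz": 0},
  ],
)

```text
t: 24.47
eef_pos: [467.5, 14.8, 64.4]
tcp_rot: [[-0.945, 0.327, 0.0], [0.327, 0.945, -0.003], [-0.001, -0.003, -1.0]]
contact_force: [0.2, -0.4, 0.0]
finger_gap: 0.002
```

```bash
python3 lug2.py
```

```text
lugtop 1405 [470.88  36.31  81.99] (np.float64(159.14), np.float64(91.3)) (array([471.8,  35.6]), array([14.4, 27.9]), 69.0) median ang 159.2225576018036 [155.14 162.95] local y 13.854978731439266 r [ 77.48 103.67]
locked_mark 0.7 (np.float64(160.2), np.float64(104.2))
collar_lug 0.84 (np.float64(159.82), np.float64(90.8))
[467.74  14.78  64.54] [ 0.29  0.15 -0.36] 24.5167
```

>>> jog_arm(
  series=[
    {"tx": 0, "ty": -6, "tz": 0, "wx": 0, "wy": 0, "wz": 0},
    {"tx": 0, "ty": -8, "tz": 0, "wx": 0, "wy": 0, "wz": 0},
    {"tx": 3, "ty": 0, "tz": -20, "wx": 0, "wy": 0, "wz": 0},
    {"tx": 0, "ty": 0, "tz": -35, "wx": 0, "wy": 0, "wz": 0},
    {"tx": 0, "ty": 0, "tz": -40, "wx": 0, "wy": 0, "wz": 0},
  ],
)

```text
t: 25.08
eef_pos: [453.3, -0.5, 154.6]
tcp_rot: [[-0.945, 0.328, -0.015], [0.328, 0.945, -0.007], [0.012, -0.012, -1.0]]
contact_force: [0.9, 1.8, -0.0]
finger_gap: 0.002
```

>>> jog_arm(
  series=[
    {"tx": -15, "ty": -20, "tz": -40, "wx": 0, "wy": 0, "wz": 0},
    {"tx": -15, "ty": -20, "tz": -20, "wx": 0, "wy": 0, "wz": 0},
    {"tx": 0, "ty": 0, "tz": 0, "wx": 0, "wy": 0, "wz": 0},
    {"tx": 0, "ty": 0, "tz": 0, "wx": 0, "wy": 0, "wz": 0},
    {"tx": 0, "ty": 0, "tz": 0, "wx": 0, "wy": 0, "wz": 0},
  ],
)

```text
t: 25.5
eef_pos: [472.2, -49.4, 221.5]
tcp_rot: [[-0.944, 0.33, 0.0], [0.33, 0.944, -0.003], [-0.001, -0.003, -1.0]]
contact_force: [-0.1, -0.5, -0.7]
finger_gap: 0.001
```

```bash
python3 ang.py 20 wrist; python3 - <<'E'
from h import *
np.set_printoptions(precision=1,suppress=True)
for c in("wrist","side"):
    f=arm.grab_frame(c); P=cloud(f).reshape(-1,3); P=P[~np.isnan(P[:,0])]
    q=P[(P[:,2]>135)&(P[:,2]<142)&(np.hypot(P[:,0]-556,P[:,1]-4)<25)]
    if len(q): print(c,"knobtop",len(q),(q.min(0)+q.max(0))/2)
    b=P[(P[:,2]>69)&(P[:,2]<78)&(abs(P[:,1]+290)<13)&(P[:,0]>350)&(P[:,0]<600)]
    if len(b)>20: print(c,"bar",len(b),b.mean(0),box(b))
a=cv2.imread("pics/side0.png"); save(f,"sf.png"); b=cv2.imread("pics/sf.png")
d=(cv2.absdiff(a,b).max(2)>60).astype(np.uint8); d=cv2.morphologyEx(d,cv2.MORPH_OPEN,np.ones((4,4)))
n,l,st,ce=cv2.connectedComponentsWithStats(d)
for i in range(1,n):
    if st[i,4]>60: print("changed",st[i])
E
```

```text
wrist
dark 235 [339.3 105.3] [444.6  44.2  43. ] (np.float64(160.12), np.float64(118.7))
  vtx [338.1 117.4] (np.float64(160.17), np.float64(107.5))
  vtx [352.9 100.1] (np.float64(154.45), np.float64(124.1))
  vtx [326.6  98.4] (np.float64(165.76), np.float64(125.4))
lugtop 569 [470.9  35.   81.4] (np.float64(159.92), np.float64(90.8)) (array([472.1,  35.7]), array([14.2, 28.1]), 69.2)
lug_pointer 0.67 [461.   43.7  82. ] (np.float64(157.26), np.float64(103.3))
locked_mark 0.95 [457.7  40.2  82. ] (np.float64(159.71), np.float64(105.0))
collar_lug 0.89 [474.1  33.   66. ] (np.float64(160.39), np.float64(87.1))
25.7 [471.2 -47.9 220.1]
wrist knobtop 520 [555.6   3.5 137.9]
wrist bar 2429 [ 498.6 -288.2   72.7] (array([ 497.8, -290.2]), array([ 18.6, 168. ]), 89.2)
side knobtop 29 [560.4  -0.6 138.7]
side bar 578 [ 476.9 -293.6   74.3] (array([ 480.3, -290.2]), array([209.9,  25.6]), 0.4)
changed [ 91   0  11  33 194]
changed [38 38 13  6 62]
changed [ 22  40  13  13 128]
changed [ 85  58  25  13 173]
changed [  91   77   77   65 1751]
changed [   0  109   89   52 2074]
changed [ 329  195   51  110 3355]
changed [  36  243   35   69 1196]
changed [375 268  12  20 204]
changed [346 305  42  33 412]
changed [378 304  11  18 155]
changed [388 314  15  19 205]
changed [ 75 328  21  21 287]
changed [303 331  47  41 886]
changed [359 352  11   8  65]
changed [349 361  17  17 195]
changed [387 366  11   8  65]
changed [ 107  384   52   35 1293]
changed [  0 419  18  25 282]
changed [  0 440   7  15  65]
```

```bash
python3 -c "
from rig import arm
print(arm.hand_in())"
```

```text
the job is handed in; nothing more can be done
None
```

The mill is ready to run and the job is handed in, at about 26 s on the robot clock. The bar is parked, the cover is closed and the collar is at the locked mark.

- **Bar:** I lifted it level and straight up out of the brackets and set it down in both forks. It is fully seated and level (top at z 73 mm), about 2 mm off centre along the stand and 1.5 mm across the slot.
- **Cover:** I pushed it until it met its stop at about 10 N. The knob measures within 1 mm of the pot axis.
- **Collar:** I pushed it clockwise by the lug. My first try, with the fingers straddling the lug, pressed the gripper against the nearby bracket at about 20 N. I backed off and finished with the fingers closed.
- **Other things:** Comparing first and last side pictures showed changes only at the arm and the mill. Nothing else on the worktop appears to have moved.

**Checks that disagreed:**
- **Lug angle:** The lug's shape in the depth picture puts it 0.3–0.9° past the mark. The network's pointer reading says about 2.4° past it. I trusted the shape.
- **Cameras:** The side and wrist cameras differ by 3–5 mm in absolute position. I used the wrist camera.
- **Last check:** I made the final checks from numbers only, because all 12 picture views were used up.

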